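# Run a casting through the hand-cranked height gauge

## Robot

A 6-joint arm with a two-finger parallel gripper is mounted at the origin on the work surface. World frame = base frame: x ahead of the robot, y to its left, z up, the work surface at z = 0. Lengths are in m, angles in degrees, forces in N, time in s.
With the tool pointing down it reaches from about 0.375 to 0.925 m from the base axis. Payload 5.7 kg.
Tool frame: the origin (TCP) lies at the very end of the fingers, on their centre line; the grasp point (between the pads) lies 19 mm behind it; z points along the fingers, y is the direction in which the jaws open and shut (so a half turn about z gives the same grasp; the last joint's range is limited). The gripper opens to 85 mm and grips with 20 to 120 N. Pads are 22 mm wide; open, the fingers measure 114 mm over their backs; the gripper's body (76 mm by 85 mm) begins 54 mm behind the grasp point. The pads swing forward as they close: fully open they stand 13 mm farther back than shut.
Start: joints at [63.306, 20.558, 86.54, -0, 72.909, -6.595], TCP at [0.206, 0.563, 0.204] pointing down, gripper open.
Joint ranges: [-170.27, 170.27], [-57.76, 135], [12.27, 136.19], [-55.21, 235.2], [11.17, 155.16], [-170.74, 170.74]. Speed limits (degrees/s): [136.94, 136.94, 180, 180, 180, 180].

## Interface

Orientations are given as a 3x3 rotation matrix whose columns are the frame's x, y, z axes.
In Python, from rig import r gives the robot as it stands. The module is installed in compiled form; this text tells all that it offers.
- The arm moves only by the tool move_arm, never from a script. Its argument "targets" is a list of rows, each a list of 3 entries, a list of its own where there are three numbers: the gripper command: -1 is shut, 1 is fully open, values between are in proportion, then the shift along the tool's x, y, z in m, then the turn, a rotation vector about the tool's x, y, z in degrees. A call has 1 to 5 rows; each row shifts and turns the pose as measured when the row begins, along the tool's axes as they then stand; what a row does not reach is not made up. A row lasts 1/8 s, in which the tool goes at most 62.5 mm and 10.7 degrees, less where a joint would pass 70% of its speed; a pose out of reach is approached as far as the arm can. A call with a gripper value outside its range is refused whole. The fingers move at their own pace and stop on an object; "grip_force" is the grip in N (left out, the last holds). Time passes only in rows, so rows that do not move let the fingers close. It gives the time, the measured TCP pose, the force and the opening at its end, in the units of the state.
- r.read_state(): the state, without advancing time (a new reading comes with each control period).
- r.get_image(name): name is "scene" or "top"; returns a dict with "image" (420x560x3 uint8, blue, green, red), "vertical_fov" (degrees; the focal length in pixels is half the picture's height over the tangent of half this angle, whatever the lens; pixels are square), "cx", "cy" (the principal point, pixels), "k1" (the pictures are not rectified: a ray, as slopes to the right and down, at radius r is drawn at 1 + k1 r^2 times it, then the intrinsics apply), "extrinsics" (4x4, takes a point from world to camera coordinates). Camera axes: x right, y down, z forward; pixel columns grow to the right and rows downward; lengths in m; the calibration is good to about 2 mm. A picture is of the moment at which its call begins. There is no depth.
- r.finish_job(): hands the job in, once; it reports no verdict.
The state is a dict: "time": time; "joints": joint angles; "qvel": joint speeds; "effort": joint torques, N m; "tcp_pos": TCP position; "tool_rot": TCP orientation; "wrist_force": force on the tool from outside, world axes, zero at the start; "wrist_torque": the same for the moment, N m; "gripper_width": finger opening in m.
Only numpy, scipy, OpenCV 4.12 (cv2) and the standard library are available. Lean on these libraries where they do the work, as an engineer would, in place of code of your own. Each camera call takes 0.05 s, during which the arm holds its last target.

## Task

Set the height gauge: crank its small black handwheel clockwise until you feel the bar reach its bottom stop, then back it off a quarter turn. Then slide the casting on the machine's deck, without lifting it, in against the back fence in front of the ram, and push the big flywheel clockwise (a spoke is easiest) through exactly one revolution, white spoke back at the red pointer, so that the ram drives the casting through under the yellow bar once and returns home. Leave the loose casting, brush and bottle on the table alone, and let go of everything at the end.

Things in the scene. Friction and masses are not known exactly. Their poses are not given: they have to be found in the camera images.
- nest (a point): Loading place, a point on the flat dark steel deck 50 mm above the table, where the middle of the casting's underside belongs. Axes of the fixed green machine: x to the back fence, y along the lane to the ram and flywheel, z up. In this frame: fence face x=+23.5 mm (22 mm high), deck open on the robot's side to x=-98; ram face at home y=+40, 36 mm wide, 3 to 25 above the deck.
- casting_c (a point): Centre, 15 mm above its underside, of the grey zinc casting lying on the deck, 50 to 75 mm short of the nest in -x and up to 14 mm off along y, turned up to 0.2 rad: square flange 44 x 44 x 18 mm, boss 32 mm diameter on it, 30 mm high in all, about 0.28 kg. Axes along the flange. Against the fence its centre is at nest x=+1.5 mm; along y within 15 mm of the nest is right.
- bar_under (a point): Middle of the lane on the underside of the yellow gauge bar, which moves with it: bar 20 mm wide along the lane, 20 mm high, crossing the lane 45 to 65 mm on the -y side of the nest, reaching 30 mm towards the robot from here. Beyond it a front rail 10 mm high, 30 mm from the lane's middle. The ram leaves the casting's centre about 107 mm from the nest.
- fly_axis (a point): On the flywheel's vertical axis at mid height of its spokes, 115 mm above the table; axes as nest. Wheel lies flat: rim 202 mm outside, 166 mm inside diameter, 18 mm thick; hub 44 mm diameter, 26 mm high; three spokes 14 x 14 mm, 120 degrees apart, open windows between. Housing top 38 mm below this point: fingertips may go 30 mm below it in a window, to push a spoke about 55 mm from the axis.
- white_spoke (a point): Mid height of the white-painted spoke, 55 mm from the flywheel's axis; turns with the wheel, its x axis outward along the spoke. At the start it points at the red pointer, machine +x.
- pointer (a point): Inner tip of the fixed red pointer just outside the flywheel's rim, 108 mm from the axis on the +x side (away from the robot), 6 mm above the spokes' mid height.
- flywheel (a joint): Flywheel angle, rad: 0 at the start, white spoke at the pointer; grows clockwise seen from above; 6.283 after one revolution. A backstop keeps it from turning below -0.05. About 0.22 N m of friction, more while the ram pushes: it stops at once when no longer pushed. Past one revolution the ram starts out again.
- ram (a joint): How far the ram is out of its home, m: 0 at home, 0.125 at half a revolution, 0 again after one revolution.
- crank_axis (a point): On the vertical axis of the small handwheel, on the upper face of its black disc (100 mm diameter, 8 mm thick, upper face 155 mm above the table); turns with the wheel. It stands behind the fence, at nest-frame x=+75, y=-55 mm.
- crank_knob (a point): Centre of the red crank knob standing upright on the handwheel's disc, 38 mm from its axis: 17 mm diameter, 36 mm high, its foot 1 mm and its centre 19 mm above the disc. It spins freely on its pin, so pinched from above it can be led round in a circle at a fixed gripper yaw.
- handwheel (a joint): Handwheel angle above its bottom stop, rad: 0 at the stop, starts at 6.6 to 8.6 (just over one turn); falls as it turns clockwise seen from above, rises anticlockwise; 1.571 is a quarter turn backed off. About 2 N at the knob turns it; it stays where it is left.
- gauge_bar (a joint): Height of the yellow bar above its bottom stop, m: 12 mm a turn of the handwheel. At the stop its underside is 29 mm above the deck (the casting would jam), a quarter turn up 32 mm.
- spare: Bystander: a second casting of the same kind on the table between robot and machine, left or right; origin at the centre of its underside. Not to be touched.
- brush: Bystander: hand brush 190 mm long lying on the table between robot and machine, left or right. Origin at its underside.
- bottle: Bystander: white bottle, red cap, 60 mm diameter, 130 mm high, standing beyond the machine. Origin at the centre of its underside.
There are look-alikes about, which are no part of the job. What is shaped like the part that bears casting_c but orange or purple is not meant.

How it is judged (in metres and radians):
On the way, in this order (a step that is already met when the one before it is completed fails the run):
1. the handwheel is run down to its bottom stop (value of joint handwheel below 0.12 rad and value of joint flywheel below 0.3 rad), for 0.1 s.
2. the handwheel is backed off a quarter turn (within 20 degrees) (value of joint handwheel between 1.2208 and 1.9208 rad and value of joint flywheel below 0.3 rad), for 0.2 s.
3. the casting is slid in flat against the back fence in front of the ram, the flywheel still at its start (x of casting_c in the frame of nest between -0.007 and 0.007 m and y of casting_c in the frame of nest between -0.02 and 0.02 m and z of casting_c in the frame of nest between 0.01 and 0.022 m and angle between casting_c's own z axis and vertical below 0.15 rad and value of joint flywheel below 0.3 rad), for 0.2 s.
4. the ram, driven by the flywheel, has pushed the casting through under the bar (y of casting_c in the frame of nest between -0.15 and -0.09 m and x of casting_c in the frame of nest between -0.02 and 0.02 m and z of casting_c in the frame of nest between 0.01 and 0.022 m and angle between casting_c's own z axis and vertical below 0.15 rad and value of joint flywheel between 2.5 and 4.2 rad and value of joint ram above 0.09 m).
5. the flywheel has completed one revolution and stands at the pointer (value of joint flywheel between 6.11319 and 6.45319 rad and value of joint ram below 0.006 m), for 0.3 s.
At the end, for the whole second after the job is handed in: Flywheel still after one revolution, white spoke within 10 degrees of the pointer; ram home within 6 mm; handwheel a quarter turn (within 20 degrees) above its stop; casting flat and still on the deck, 90 to 150 mm along the lane from the nest, past the yellow bar (all of step 5 and value of joint handwheel between 1.2208 and 1.9208 rad and y of casting_c in the frame of nest between -0.15 and -0.09 m and x of casting_c in the frame of nest between -0.02 and 0.02 m and z of casting_c in the frame of nest between 0.01 and 0.022 m and angle between casting_c's own z axis and vertical below 0.15 rad and velocity of joint flywheel between -0.05 and 0.05 rad/s and linear speed of casting below 0.02 m/s); the robot touches nothing.
It fails at once if the flywheel is turned more than 20 degrees past one revolution (value of joint flywheel above 6.63319 rad).
It fails at once if the casting is lifted off the deck (its centre more than 30 mm above the deck) or tipped over (z of casting_c in the frame of nest above 0.03 m or angle between casting_c's own z axis and vertical above 0.6 rad).
It fails at once if the spare casting, the brush or the bottle is moved more than 20 mm or knocked over (distance of any of spare, brush, bottle from where it was at the start of the episode above 0.02 m or angle between bottle's own z axis and vertical above 0.3 rad).
It also fails if it takes over 67 s, if anything falls off the work surface, if the arm or the gripper's body presses on something with over 40 N, if the wrist force passes 120 N, or if a joint passes its speed limit or range.

## Working session

There is one attempt and no reset: what is moved stays moved. The work goes in short steps, Python scripts to look and compute and a tool call to move; the robot and the scene stay as the last step left them, time stands still between calls to the robot, and variables do not carry over. Pictures are saved under pics/ and viewed, and the job is handed in when it is done.

Besides the shell and the picture viewer there is one more tool, called after "Emit:" as name(argument=value, ...), one argument or row to a line, values as JSON. move_arm: Moves the arm, as the interface text tells. Its arguments: {"type":"object","properties":{"targets":{"type":"array"},"grip_force":{"type":"number"}},"required":["targets"]}

```bash
mkdir -p pics; python3 - <<'E'
from rig import r
import cv2,numpy as np
s=r.read_state()
for k in s: print(k,np.round(s[k],4).tolist())
for n in("scene","top"):
    d=r.get_image(n); cv2.imwrite(f"pics/{n}0.png",d["image"])
    print(n,d["vertical_fov"],d["cx"],d["cy"],d["k1"],np.round(d["extrinsics"],4).tolist())
E
```

```text
time 0.0
joints [63.3049, 20.6001, 86.5988, -0.0004, 72.9087, -6.5954]
qvel [0.0995, 0.0066, 0.008, -0.004, 0.0689, -0.054]
effort [-0.0, -52.761, -27.8625, -0.0001, 0.0132, -0.0]
tcp_pos [0.2059, 0.5628, 0.2029]
tool_rot [[-0.9391, 0.3437, -0.0008], [0.3437, 0.9391, -0.0017], [0.0002, -0.0019, -1.0]]
wrist_force [-0.3157, -0.8219, -0.3065]
wrist_torque [-0.0476, 0.0412, 0.0159]
gripper_width 0.0856
scene 55.64760430636028 275.83678557163284 216.70265448244217 0.0004930248225510378 [[0.7107, 0.7033, -0.015, -0.3881], [0.5639, -0.5823, -0.5857, -0.2498], [-0.4207, 0.4078, -0.8104, 1.2545], [0.0, 0.0, 0.0, 1.0]]
top 48.63705020583292 284.46393486477916 206.323312712279 0.03002684923493582 [[0.02, -0.9996, 0.0194, -0.0181], [-0.9891, -0.0226, -0.1457, 0.5614], [0.1461, -0.0163, -0.9891, 1.1136], [0.0, 0.0, 0.0, 1.0]]
```

View pics/scene0.png

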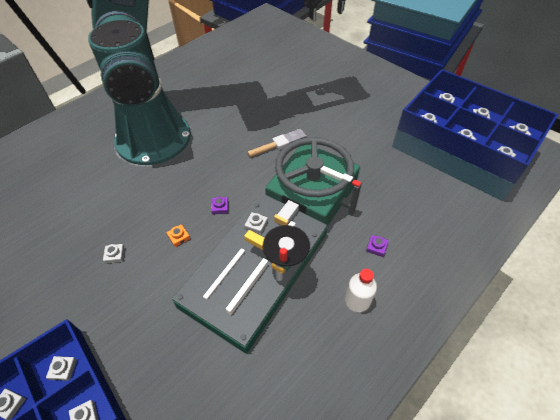

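View pics/top0.png

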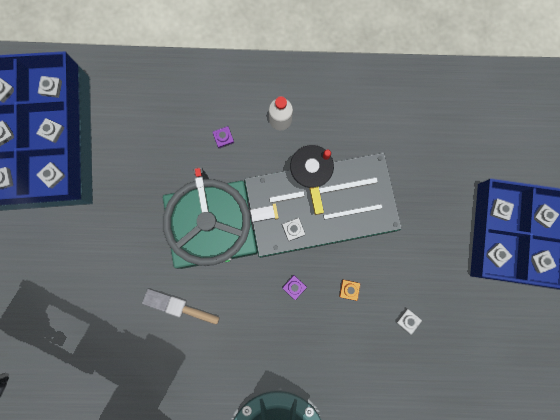

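```bash
cat > h.py <<'E'
from rig import r
import cv2,numpy as np
def cam(n):
    d=r.get_image(n); f=210/np.tan(np.radians(d["vertical_fov"]/2)); return d,f
def proj(d,p):
    f=210/np.tan(np.radians(d["vertical_fov"]/2)); E=np.array(d["extrinsics"])
    p=np.atleast_2d(p); c=p@E[:3,:3].T+E[:3,3]; s=c[:,:2]/c[:,2:]
    s=s*(1+d["k1"]*(s**2).sum(1,keepdims=True)); return s*f+[d["cx"],d["cy"]]
def back(d,uv,z):
    f=210/np.tan(np.radians(d["vertical_fov"]/2)); E=np.array(d["extrinsics"])
    q=(np.atleast_2d(uv)-[d["cx"],d["cy"]])/f; s=q.copy()
    for _ in range(5): s=q/(1+d["k1"]*(s**2).sum(1,keepdims=True))
    R=E[:3,:3]; o=-R.T@E[:3,3]; v=np.c_[s,np.ones(len(s))]@R
    return o+v*((z-o[2])/v[:,2])[:,None]
def tri(ds,uvs):
    A=[];b=[]
    for d,uv in zip(ds,uvs):
        E=np.array(d["extrinsics"]);R=E[:3,:3];o=-R.T@E[:3,3]
        v=(back(d,uv,0)[0]-o);v/=np.linalg.norm(v);P=np.eye(3)-np.outer(v,v);A.append(P);b.append(P@o)
    return np.linalg.lstsq(np.vstack(A),np.hstack(b),rcond=None)[0]
def crop(img,x0,y0,x1,y1,k,name):
    cv2.imwrite("pics/"+name,cv2.resize(img[y0:y1,x0:x1],None,fx=k,fy=k,interpolation=cv2.INTER_CUBIC))
E
python3 - <<'E'
import cv2
from h import crop
crop(cv2.imread("pics/top0.png"),150,130,410,280,3,"t1.png")
crop(cv2.imread("pics/scene0.png"),170,125,400,350,2.6,"s1.png")
E
```

```text
(no output)
```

View pics/t1.png

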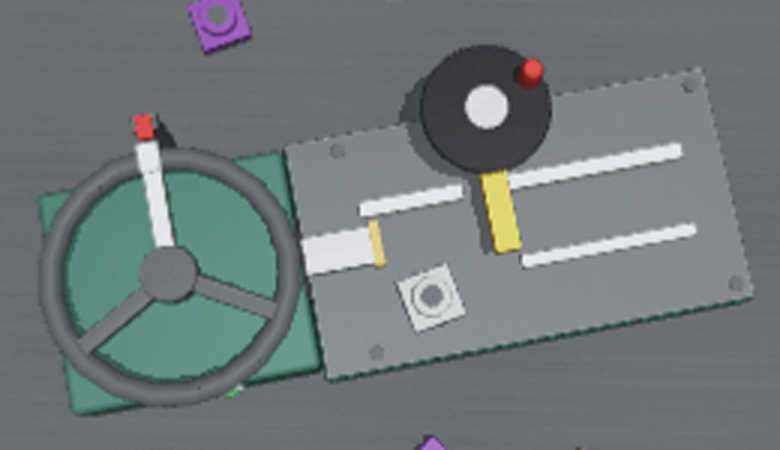

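View pics/s1.png

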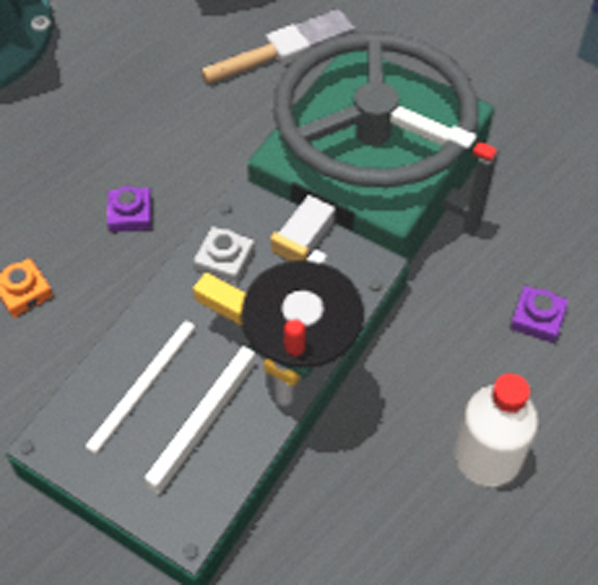

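```bash
cat > m.py <<'E'
from h import *
d,_=cam("top"); e,_=cam("scene")
T=lambda x,y:np.array([150+(x+.5)/3-.5,130+(y+.5)/3-.5]); S=lambda x,y:np.array([170+(x+.5)/2.6-.5,125+(y+.5)/2.6-.5])
c=back(d,[T(285,147),T(703,68),T(752,297),T(328,380)],.05)
cs=back(e,[S(20,458),S(197,578)],.05)
print("corners",c.round(4).tolist(), "scene",cs.round(4).tolist())
for a,b in((0,1),(3,2),(0,3),(1,2)):
    v=c[b]-c[a]; print(np.linalg.norm(v).round(4),np.degrees(np.arctan2(v[1],v[0])).round(2))
f=back(d,[T(169,272)],.128)[0]; fs=back(e,[S(376,97)],.128)[0]
fr=back(d,[T(169,276)],.124)[0]
k=back(d,[T(486,109)],.155)[0]; ks=back(e,[S(303,312)],.155)[0]
print("fly",f,fs,fr,"crank",k,ks)
print("fly tri",tri([d,e],[T(169,272),S(376,97)]),"crank tri",tri([d,e],[T(486,108),S(303,309)]))
kn=back(d,[T(534,68)],.155+.037)[0];kns=back(e,[S(296,325)],.192)[0]; print("knobtop",kn,kns, tri([d,e],[T(534,68),S(296,325)]))
p=back(d,[T(146,139)],.121)[0];ps=back(e,[S(474,148)],.121)[0];print("ptr",p,ps)
v=p-f;print(np.degrees(np.arctan2(v[1],v[0])))
E
python3 m.py
```

```text
corners [[0.6275, 0.0943, 0.05], [0.7033, -0.2535, 0.05], [0.5114, -0.2916, 0.05], [0.4364, 0.0533, 0.05]] scene [[0.5267, -0.2872, 0.05], [0.7082, -0.251, 0.05]]
0.356 -77.7
0.353 -77.74
0.1954 -167.91
0.1957 -168.78
fly [0.51249486 0.17334858 0.128     ] [0.51193075 0.17573893 0.128     ] [0.50988512 0.17382006 0.124     ] crank [ 0.63867869 -0.06406919  0.155     ] [ 0.64261452 -0.06324224  0.155     ]
fly tri [0.51273587 0.17358563 0.13001331] crank tri [ 0.6401826  -0.0628391   0.15593173]
knobtop [ 0.66142124 -0.09613317  0.192     ] [ 0.66255311 -0.0919897   0.192     ] [ 0.66217967 -0.09440519  0.19385047]
ptr [0.61646302 0.19672275 0.121     ] [0.61804012 0.19559926 0.121     ]
12.670592486117485
```

```bash
cat > m2.py <<'E'
from m import *
import sys
nest=np.array([.555,-.0253,.05]);yaw=np.radians(12.2)
def W(p):
    p=np.atleast_2d(p).astype(float)/1000;c,s=np.cos(yaw),np.sin(yaw);return np.c_[c*p[:,0]-s*p[:,1],s*p[:,0]+c*p[:,1],p[:,2]]+nest
def N(w):
    q=np.atleast_2d(w)-nest;c,s=np.cos(yaw),np.sin(yaw);return np.c_[c*q[:,0]+s*q[:,1],-s*q[:,0]+c*q[:,1],q[:,2]]*1000
if __name__=="__main__":
    ct=back(d,[T(432,295)],.08);ct2=back(e,[S(226,241)],.08);print("casting",ct,ct2,N(ct),N(ct2))
    print("fly",N([f,fs]),"crank",N([k,ks]),"knob",N([kn,kns]))
    t=np.linspace(0,2*np.pi,60);C=lambda x,y,z,r:np.c_[x+r*np.cos(t),y+r*np.sin(t),z+0*t]
    L=[C(0,204,65+9,101),C(0,204,74,83),C(0,204,65+13,22),C(75,-55,105,50),np.array([[-98,102,0],[-98,-251,0],[97,-251,0],[97,102,0],[-98,102,0]]),
      np.array([[23.5,40,22],[23.5,-40,22]]),np.array([[-18,40,25],[18,40,25],[18,40,3],[-18,40,3],[-18,40,25]]),np.array([[-30,-45,52],[-30,-65,52],[30,-65,52],[30,-45,52],[-30,-45,52]]),np.array([[-3,-3,0],[3,3,0]])]
    for n,dd,(x0,y0,x1,y1,kk) in(("t",d,(150,130,410,280,3)),("s",e,(170,125,400,350,2.6))):
        im=cv2.resize(dd["image"][y0:y1,x0:x1],None,fx=kk,fy=kk,interpolation=cv2.INTER_CUBIC)
        for l in L:
            q=(proj(dd,W(l))-[x0,y0]+.5)*kk-.5
            cv2.polylines(im,[q.round().astype(np.int32)],False,(255,0,255),1)
        cv2.imwrite(f"pics/ov_{n}{sys.argv[1]}.png",im)
E
python3 m2.py 1 | tail -6
```

```text
12.670592486117485
casting [[ 0.50414546 -0.02843192  0.08      ]] [[ 0.50506611 -0.02324709  0.08      ]] [[-50.36788412   7.68563257  30.        ]] [[-48.37234814  12.55881633  30.        ]]
fly [[  0.434173   203.14467185  78.        ]
 [  0.38794195 205.60024936  78.        ]] crank [[ 73.59598624 -55.57700318 105.        ]
 [ 77.61769295 -55.60046518 105.        ]] knob [[ 89.04900922 -91.72291494 142.        ]
 [ 91.03092752 -87.91221068 142.        ]]
```

View pics/ov_t1.png

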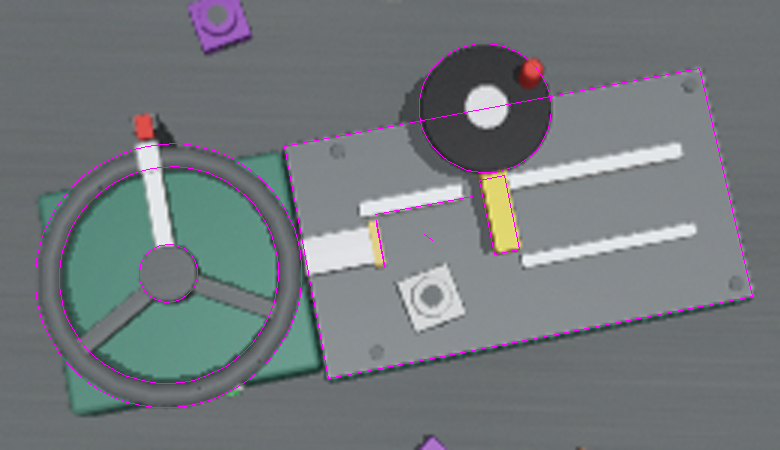

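View pics/ov_s1.png

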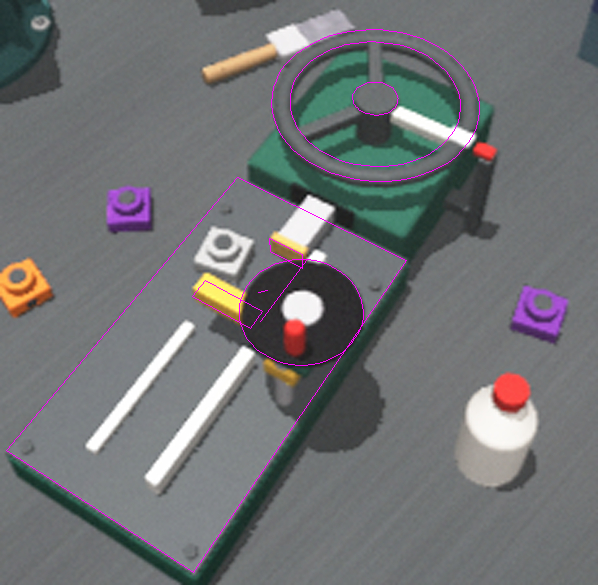

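```bash
cat > st.py <<'E'
from rig import r
import numpy as np,sys
nest=np.array([.555,-.0253,.05]);yaw=np.radians(12.2);c,s=np.cos(yaw),np.sin(yaw)
def N(w):
    q=np.asarray(w)-nest; return np.array([c*q[0]+s*q[1],-s*q[0]+c*q[1],q[2]])*1000
def W(p):
    p=np.asarray(p,float)/1000; return np.array([c*p[0]-s*p[1],s*p[0]+c*p[1],p[2]])+nest
def show():
    S=r.read_state();R=np.array(S["tool_rot"]);p=N(S["tcp_pos"])
    ya=np.degrees(np.arctan2(R[1,0],R[0,0]))
    print("t",round(S["time"],3),"nest mm",p.round(1).tolist(),"yaw",round(ya,2),"x->192.2:",round((192.2-ya+180)%360-180,2),"zax",R[:,2].round(4).tolist(),"F",np.round(S["wrist_force"],1).tolist(),"w",round(S["gripper_width"],4),"j",np.round(S["joints"],0).tolist())
    return S,R,p
def plan(pts,S,R):
    pre=np.array(S["tcp_pos"])
    for q in pts:
        w=W(q);print((R.T@(w-pre)*1000).round(1).tolist());pre=w
E
python3 - <<'E'
from st import *
show();print(W([90,-90,160]),N([.76,.01,.05]))
E
```

```text
t 0.3 nest mm [-216.7, 649.0, 153.5] yaw 159.9 x->192.2: 32.3 zax [-0.0003, -0.0006, -1.0] F [0.2, 0.9, 0.4] w 0.0854 j [63.0, 21.0, 87.0, 0.0, 73.0, -7.0]
[ 0.66198666 -0.0942482   0.21      ] [207.83002364  -8.81880221   0.        ]
```

Emit:
move_arm(
  targets=[
    [1,[0,0,-0.03],[0,0,-10.7]],
    [1,[0,0,-0.03],[0,0,-10.7]],
    [1,[0,0,-0.01],[0,0,-10.7]],
  ],
  grip_force=40,
)

```text
time: 0.68
tcp_pos: [0.2055, 0.5621, 0.2736]
tool_rot: [[-0.977, -0.215, -0.002], [-0.215, 0.977, -0.004], [0.003, -0.004, -1.0]]
wrist_force: [-0.3, -0.3, -0.7]
gripper_width: 0.0854
```

```bash
python3 - <<'E'
from st import *
S,R,p=show();plan([[90,-90,200]],S,R)
E
```

```text
t 0.675 nest mm [-217.5, 648.0, 223.6] yaw -167.56 x->192.2: -0.24 zax [-0.0022, -0.0042, -1.0] F [-0.3, -0.3, -0.7] w 0.0854 j [63.0, 18.0, 81.0, 0.0, 82.0, -39.0]
[-304.5, -739.1, 25.4]
```

Emit:
move_arm(
  targets=[
    [1,[-0.0235,-0.057,0],[0,0,0]],
    [1,[-0.0235,-0.057,0],[0,0,0]],
    [1,[-0.0235,-0.057,0],[0,0,0]],
    [1,[-0.0235,-0.057,0],[0,0,0]],
    [1,[-0.0235,-0.057,0],[0,0,0]],
  ],
)

```text
time: 1.3
tcp_pos: [0.3852, 0.3092, 0.2754]
tool_rot: [[-0.974, -0.226, 0.002], [-0.226, 0.974, 0.001], [-0.002, 0.001, -1.0]]
wrist_force: [1.3, 0.0, -0.2]
gripper_width: 0.0854
```

Emit:
move_arm(
  targets=[
    [0.5,[-0.0235,-0.057,0],[0,0,0]],
    [0.3,[-0.0235,-0.057,0],[0,0,0]],
    [0.3,[-0.0235,-0.057,0],[0,0,0]],
    [0.3,[-0.0235,-0.057,0],[0,0,0]],
    [0.3,[-0.0235,-0.057,0],[0,0,0]],
  ],
)

```text
time: 1.92
tcp_pos: [0.5657, 0.0538, 0.2765]
tool_rot: [[-0.974, -0.226, 0.005], [-0.226, 0.974, 0.003], [-0.005, 0.002, -1.0]]
wrist_force: [0.9, 1.2, -1.3]
gripper_width: 0.0555
```

```bash
python3 - <<'E'
from st import *
S,R,p=show();plan([[90,-90,180]],S,R)
E
```

```text
t 1.925 nest mm [27.1, 75.1, 226.5] yaw -166.95 x->192.2: -0.85 zax [0.0049, 0.0028, -1.0] F [0.9, 1.2, -1.3] w 0.0555 j [-2.0, 14.0, 85.0, 0.0, 80.0, -105.0]
[-60.1, -166.1, 46.6]
```

Emit:
move_arm(
  targets=[
    [0.3,[-0.02,-0.055,0.005],[0,0,0.8]],
    [0.3,[-0.02,-0.055,0.005],[0,0,0]],
    [0.3,[-0.02,-0.055,0.005],[0,0,0]],
    [0.3,[0,0,0.01],[0,0,0]],
    [0.3,[0,0,0],[0,0,0]],
  ],
)

```text
time: 2.55
tcp_pos: [0.6643, -0.1038, 0.2495]
tool_rot: [[-0.978, -0.206, 0.005], [-0.206, 0.979, 0.003], [-0.006, 0.002, -1.0]]
wrist_force: [0.5, 1.2, 0.8]
gripper_width: 0.0554
```

```bash
python3 - <<'E'
from st import *
from h import cam,crop
S,R,p=show();plan([[90,-90,150],[90,-90,112]],S,R)
for n,b in(("top",(270,110,370,210)),("scene",(220,180,340,300))):
    d,_=cam(n);crop(d["image"],*b,5,n+"2.png")
E
```

```text
t 2.55 nest mm [90.3, -99.9, 199.5] yaw -168.1 x->192.2: 0.3 zax [0.0055, 0.0031, -1.0] F [0.5, 1.2, 0.8] w 0.0554 j [-15.0, 25.0, 74.0, 0.0, 82.0, -117.0]
[0.6, 9.8, 49.6]
[0.2, -0.1, 38.0]
```

View pics/top2.png

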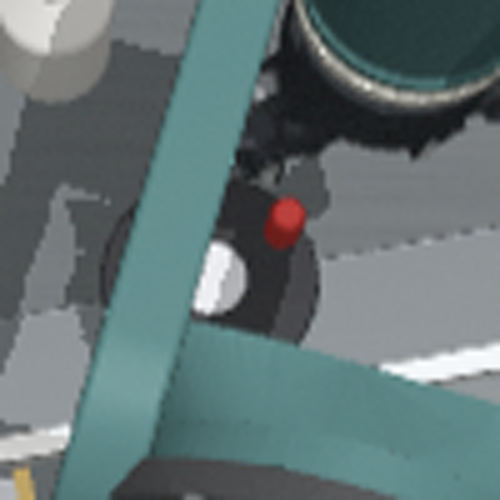

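View pics/scene2.png

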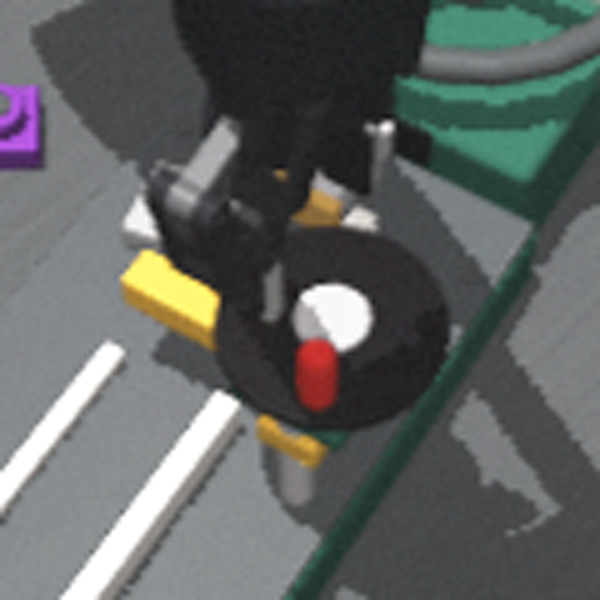

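```bash
python3 - <<'E'
from st import *
from h import cam,proj
S,R,p=show()
for n,(x0,y0,k) in(("top",(270,110,5)),("scene",(220,180,5))):
    d,_=cam(n);q=proj(d,[S["tcp_pos"],np.array(S["tcp_pos"])+[0,0,.07],W([90,-90,142])]);print(n,q.round(1).tolist(),((q-[x0,y0])*k).round().tolist())
E
```

```text
t 2.65 nest mm [90.9, -99.6, 201.0] yaw -168.03 x->192.2: 0.23 zax [0.0078, 0.002, -1.0] F [0.7, 0.8, 0.2] w 0.0555 j [-15.0, 24.0, 74.0, 0.0, 82.0, -117.0]
top [[334.4, 143.4], [338.9, 133.2], [326.8, 152.1]] [[322.0, 167.0], [345.0, 116.0], [284.0, 210.0]]
scene [[280.2, 237.6], [279.9, 215.1], [282.5, 250.2]] [[301.0, 288.0], [300.0, 176.0], [313.0, 351.0]]
```

Emit:
move_arm(
  targets=[
    [0.3,[0,0.01,0.025],[0,0,0]],
    [0.3,[0,0,0.025],[0,0,0]],
    [0.3,[0,0,0.02],[0,0,0]],
    [0.3,[0,0,0.018],[0,0,0]],
    [0.3,[0,0,0],[0,0,0]],
  ],
)

```text
time: 3.38
tcp_pos: [0.6646, -0.0875, 0.1662]
tool_rot: [[-0.977, -0.215, 0.016], [-0.215, 0.977, 0.001], [-0.015, -0.002, -1.0]]
wrist_force: [0.6, -0.4, 0.0]
gripper_width: 0.0554
```

```bash
python3 - <<'E'
from st import *
S,R,p=show();plan([[90,-90,112]],S,R)
E
```

```text
t 3.375 nest mm [93.9, -83.9, 116.2] yaw -167.6 x->192.2: -0.2 zax [0.0157, 0.0009, -0.9999] F [0.6, -0.4, 0.0] w 0.0554 j [-14.0, 28.0, 81.0, 0.0, 71.0, -116.0]
[4.0, -6.1, 4.2]
```

Emit:
move_arm(
  targets=[
    [0.1,[0.004,-0.006,0.004],[0,0.8,0]],
    [-1,[0,0,0],[0,0,0]],
    [-1,[0,0,0],[0,0,0]],
  ],
  grip_force=40,
)

```text
time: 3.75
tcp_pos: [0.6634, -0.0949, 0.1644]
tool_rot: [[-0.977, -0.215, 0.005], [-0.215, 0.977, -0.003], [-0.004, -0.004, -1.0]]
wrist_force: [0.2, -2.1, 5.2]
gripper_width: 0.0112
```

```bash
python3 - <<'E'
from st import *
S,R,p=show()
E
```

```text
t 3.75 nest mm [91.3, -90.9, 114.4] yaw -167.58 x->192.2: -0.22 zax [0.0048, -0.0033, -1.0] F [0.2, -2.1, 5.2] w 0.0112 j [-14.0, 28.0, 80.0, -0.0, 72.0, -116.0]
```

Emit:
move_arm(
  targets=[
    [-1,[0,0,0],[0,0,0]],
  ],
)

```text
time: 3.88
tcp_pos: [0.6639, -0.095, 0.1651]
tool_rot: [[-0.977, -0.215, 0.006], [-0.215, 0.977, -0.003], [-0.005, -0.005, -1.0]]
wrist_force: [0.6, -0.1, 0.4]
gripper_width: -0.0002
```

```bash
python3 - <<'E'
from st import *
from h import cam,crop
S,R,p=show()
for n,b in(("top",(270,110,370,210)),("scene",(220,180,340,300))):
    d,_=cam(n);crop(d["image"],*b,5,n+"3.png")
E
```

```text
t 3.875 nest mm [91.7, -91.2, 115.1] yaw -167.6 x->192.2: -0.2 zax [0.006, -0.0035, -1.0] F [0.6, -0.1, 0.4] w -0.0002 j [-14.0, 28.0, 80.0, -0.0, 72.0, -116.0]
```

View pics/scene3.png

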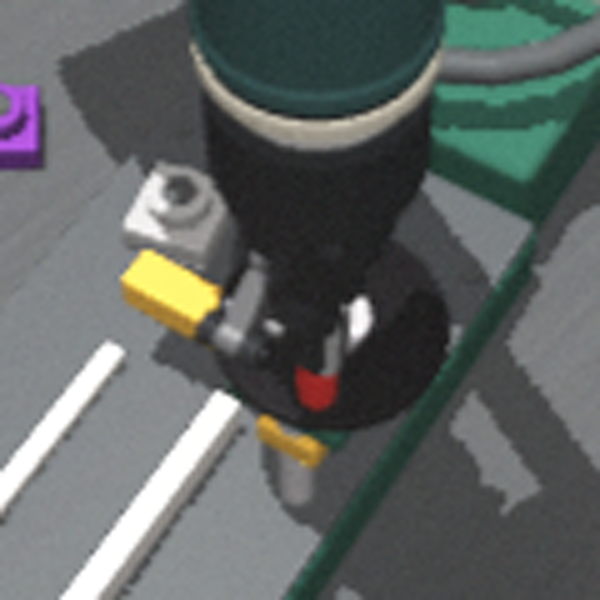

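```bash
python3 - <<'E'
from st import *
from h import cam,proj,back,tri
d,_=cam("top");e,_=cam("scene")
o=lambda x,y:[x/5-.1*4,y/5-.4]
a=np.array([270,110])+o(289,209);b=np.array([220,180])+o(317,348);g=np.array([220,180])+o(317,402)
for z in(.188,.192): print(z,N(back(d,a,z)[0]).round(1),N(back(e,b,z)[0]).round(1))
print("tri",N(tri([d,e],[a,b])).round(1))
print("foot",N(back(e,g,.156)[0]).round(1))
E
```

```text
0.188 [ 92.2 -92.2 138. ] [ 88.3 -85.5 138. ]
0.192 [ 91.2 -91.6 142. ] [ 89.5 -87.5 142. ]
tri [ 90.6 -90.4 146.7]
foot [ 91.5 -90.8 106. ]
```

View pics/top3.png

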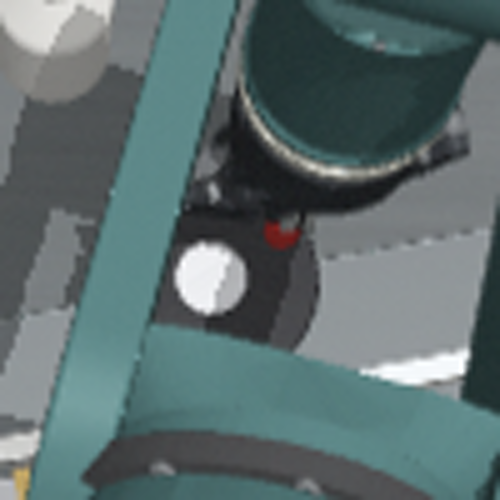

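```bash
python3 - <<'E'
from st import *
from h import cam,proj,crop
import cv2
S,R,p=show()
for n,b,k in(("top",(300,130,350,170),14),("scene",(250,210,310,270),10)):
    d,_=cam(n);x0,y0,x1,y1=b
    im=cv2.resize(d["image"][y0:y1,x0:x1],None,fx=k,fy=k,interpolation=cv2.INTER_CUBIC)
    def dr(P,col):
        q=(proj(d,P)-[x0,y0]+.5)*k-.5
        for u in q: cv2.circle(im,tuple(int(v) for v in u),4,col,-1)
    t=np.array(S["tcp_pos"]);dr([t],(0,255,0));dr([t+[0,0,.019]],(255,255,0));dr([t+[0,0,.073]],(255,0,255))
    dr([W([90.5,-90,106]),W([90.5,-90,142])],(255,255,255))
    cv2.imwrite(f"pics/{n}4.png",im)
E
```

```text
t 4.075 nest mm [91.4, -91.1, 114.6] yaw -167.59 x->192.2: -0.21 zax [0.0054, -0.0036, -1.0] F [-0.0, -0.5, 1.6] w 0.0001 j [-14.0, 28.0, 80.0, -0.0, 72.0, -116.0]
```

View pics/scene4.png

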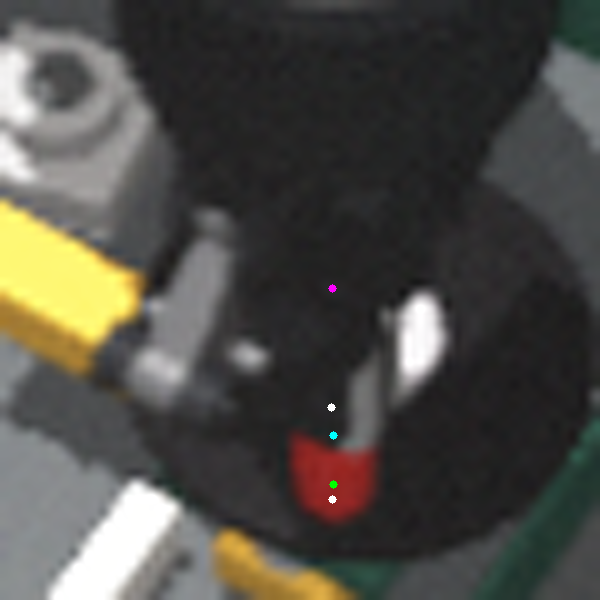

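View pics/top4.png

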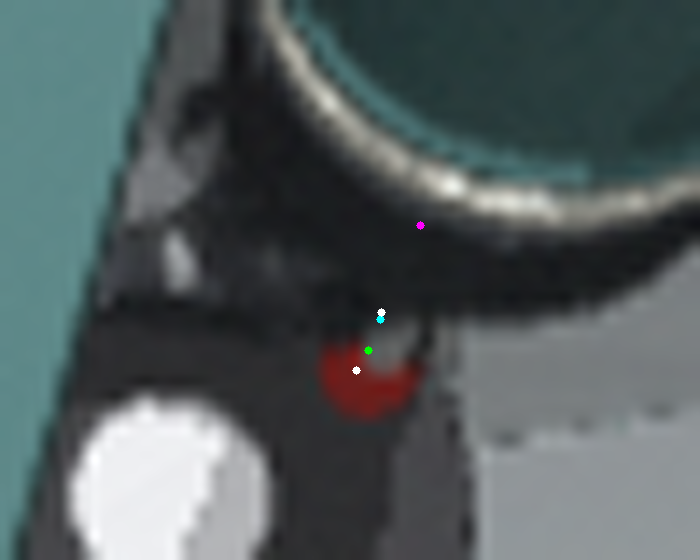

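```bash
python3 - <<'E'
from st import *
from h import cam,tri,back
d,_=cam("top");e,_=cam("scene")
a=[300+394/14-.5,130+368/14-.5];b=[250+36-.5,210+45-.5]
p=tri([d,e],[a,b]);print(N(p))
show()
E
cat > st_m.txt <<E
E
python3 - <<'E'
import cv2
for n in("scene","top"):
    im=cv2.imread(f"pics/{n}4.png"); im=cv2.convertScaleAbs(im,alpha=3,beta=0); cv2.imwrite(f"pics/{n}4b.png",im)
E
```

```text
[ 90.20248898 -89.635001   123.54775635]
t 4.275 nest mm [91.4, -91.1, 114.6] yaw -167.58 x->192.2: -0.22 zax [0.0054, -0.0036, -1.0] F [-0.1, 0.1, 2.5] w -0.0004 j [-14.0, 28.0, 80.0, -0.0, 72.0, -116.0]
```

View pics/scene4b.png

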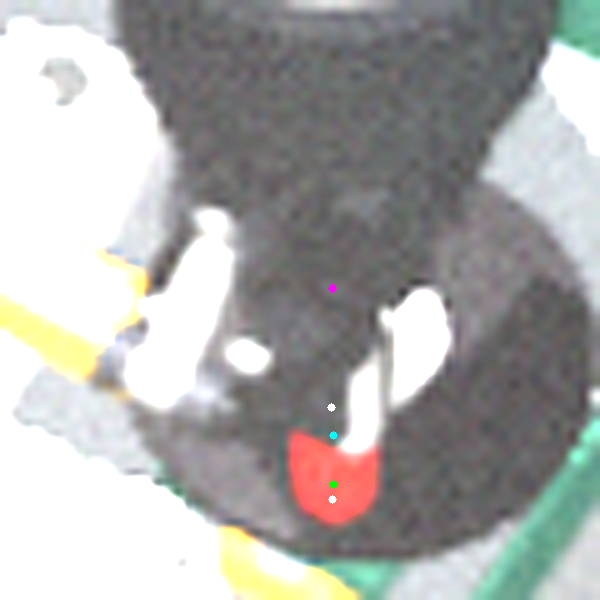

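View pics/top4b.png

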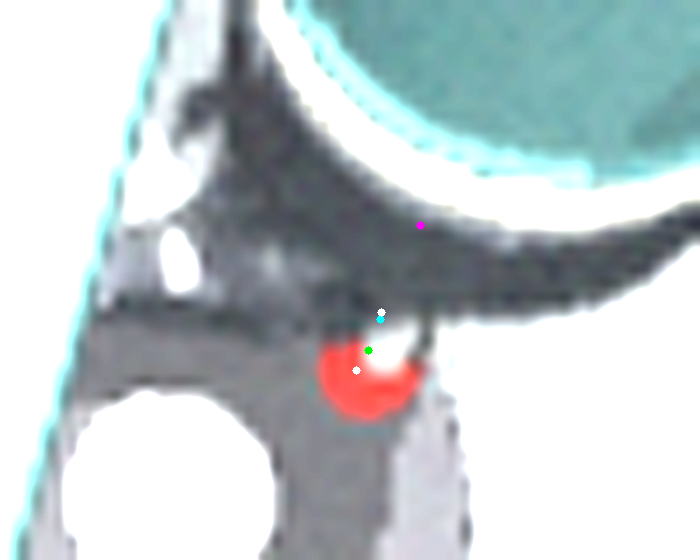

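Emit:
move_arm(
  targets=[
    [0.0,[0,0,0],[0,0,0]],
    [0.0,[0,0,0],[0,0,0]],
    [0.0,[0,0,0],[0,0,0]],
  ],
)

```text
time: 4.65
tcp_pos: [0.6632, -0.0949, 0.1641]
tool_rot: [[-0.977, -0.215, 0.004], [-0.215, 0.977, -0.003], [-0.004, -0.004, -1.0]]
wrist_force: [0.4, -0.2, 0.6]
gripper_width: 0.0425
```

```bash
cat > look.py <<'E'
from st import *
from h import cam,proj
import cv2
tag=sys.argv[1]
S,R,p=show();out=[]
for n,b,k in(("top",(295,125,355,180),8),("scene",(245,205,315,275),8)):
    d,_=cam(n);x0,y0,x1,y1=b
    im=cv2.resize(d["image"][y0:y1,x0:x1],None,fx=k,fy=k,interpolation=cv2.INTER_CUBIC)
    im=cv2.convertScaleAbs(im,alpha=1.8)
    q=(proj(d,[S["tcp_pos"]])-[x0,y0]+.5)*k-.5
    cv2.circle(im,tuple(int(v) for v in q[0]),3,(0,255,0),-1)
    cv2.imwrite(f"pics/L{n}{tag}.png",im)
E
python3 look.py a
```

```text
t 4.65 nest mm [91.1, -90.9, 114.1] yaw -167.59 x->192.2: -0.21 zax [0.0044, -0.0033, -1.0] F [0.4, -0.2, 0.6] w 0.0425 j [-14.0, 28.0, 80.0, -0.0, 72.0, -116.0]
```

View pics/Lscenea.png

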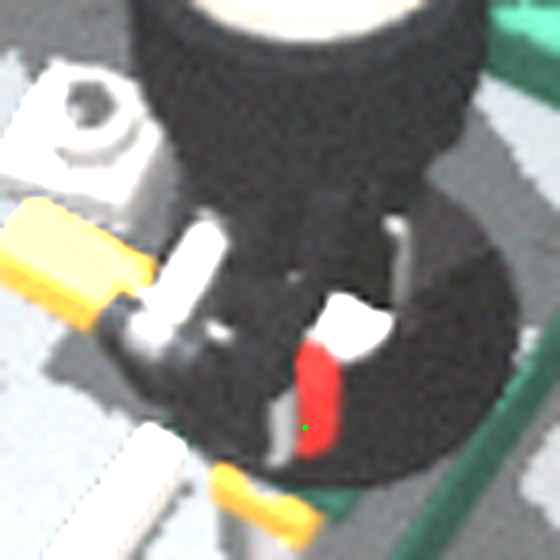

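View pics/Ltopa.png

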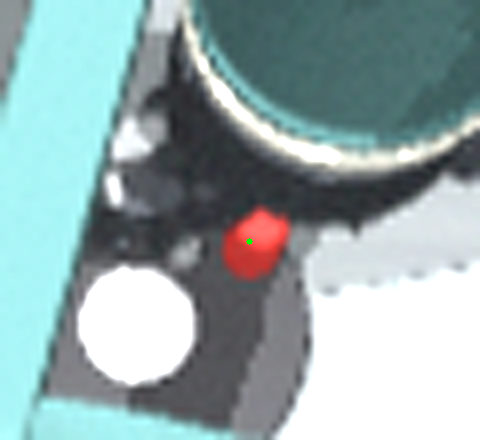

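Emit:
move_arm(
  targets=[
    [-0.5,[0,0,0],[0,0,0]],
    [-0.5,[0,0,0],[0,0,0]],
  ],
  grip_force=20,
)

```text
time: 5.0
tcp_pos: [0.663, -0.0948, 0.1639]
tool_rot: [[-0.977, -0.215, 0.004], [-0.215, 0.977, -0.003], [-0.003, -0.004, -1.0]]
wrist_force: [0.0, 0.1, 0.4]
gripper_width: 0.0214
```

```bash
python3 look.py b
```

```text
t 5.0 nest mm [90.9, -90.8, 113.9] yaw -167.58 x->192.2: -0.22 zax [0.0039, -0.0032, -1.0] F [0.0, 0.1, 0.4] w 0.0214 j [-14.0, 28.0, 80.0, -0.0, 72.0, -116.0]
```

View pics/Lsceneb.png

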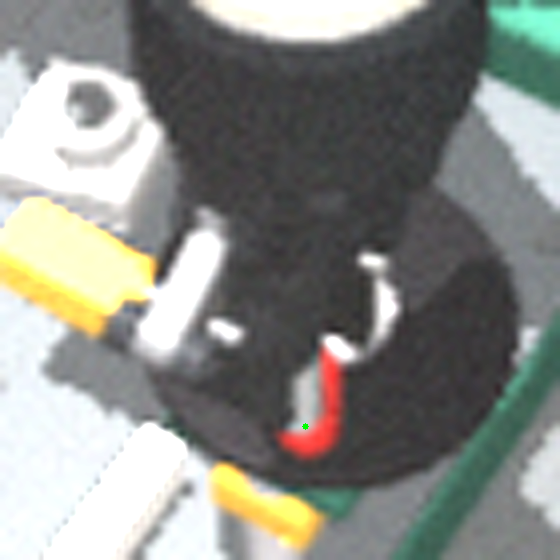

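View pics/Ltopb.png

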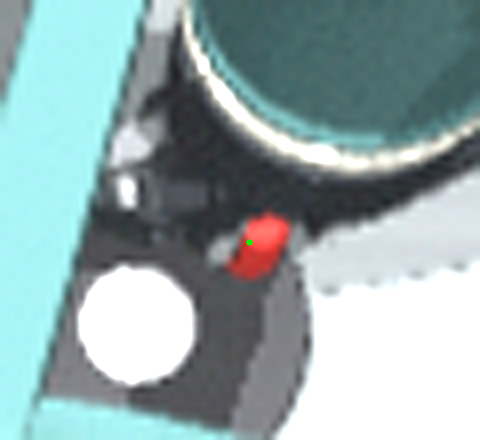

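Emit:
move_arm(
  targets=[
    [-0.5,[0,0,0.004],[0,0,0]],
    [-0.7,[0,0,0],[0,0,0]],
    [-0.7,[0,0,0],[0,0,0]],
  ],
  grip_force=20,
)

```text
time: 5.48
tcp_pos: [0.6625, -0.094, 0.1596]
tool_rot: [[-0.977, -0.215, 0.003], [-0.215, 0.977, -0.002], [-0.002, -0.003, -1.0]]
wrist_force: [-0.2, 0.1, 0.9]
gripper_width: 0.0142
```

```bash
python3 look.py c
```

```text
t 5.475 nest mm [90.6, -89.9, 109.6] yaw -167.58 x->192.2: -0.22 zax [0.0029, -0.002, -1.0] F [-0.2, 0.1, 0.9] w 0.0142 j [-14.0, 28.0, 80.0, -0.0, 71.0, -116.0]
```

View pics/Lscenec.png

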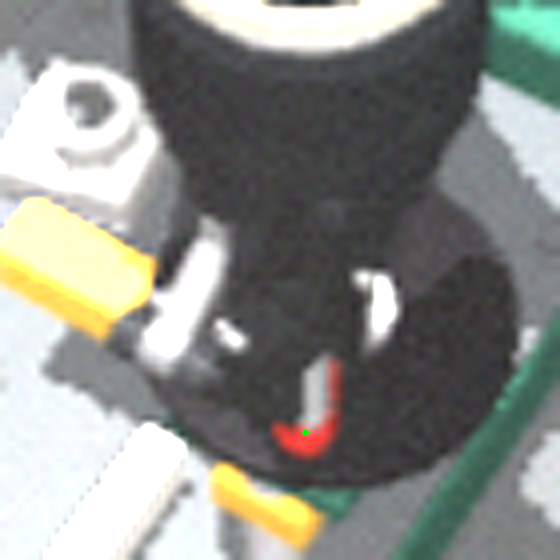

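Emit:
move_arm(
  targets=[
    [-1,[0,0,0],[0,0,0]],
    [-1,[0,0,0],[0,0,0]],
  ],
  grip_force=20,
)

```text
time: 5.82
tcp_pos: [0.6625, -0.0941, 0.1596]
tool_rot: [[-0.977, -0.215, 0.003], [-0.215, 0.977, -0.002], [-0.002, -0.003, -1.0]]
wrist_force: [0.1, 1.3, 1.6]
gripper_width: 0.0146
```

```bash
python3 look.py d
```

```text
t 5.825 nest mm [90.6, -90.0, 109.6] yaw -167.58 x->192.2: -0.22 zax [0.0029, -0.0019, -1.0] F [0.1, 1.3, 1.6] w 0.0146 j [-14.0, 28.0, 80.0, -0.0, 71.0, -116.0]
```

View pics/Lscened.png

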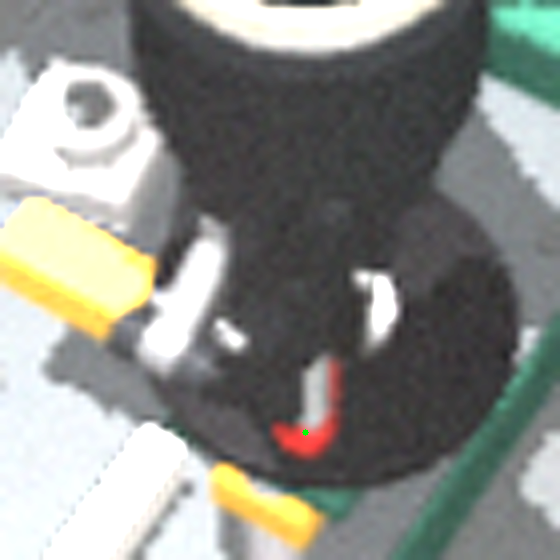

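```bash
cat > crank.py <<'E'
from st import *
C=np.array([75,-55.]);RAD=38.0
# args: step_deg(neg=cw) nrows z
st_=float(sys.argv[1]);n=int(sys.argv[2]);z=float(sys.argv[3]) if len(sys.argv)>3 else 109.6
S,R,p=show();v=p[:2]-C;a=np.degrees(np.arctan2(v[1],v[0]));print("ang",a.round(1),"rad",np.hypot(*v).round(1))
pts=[[C[0]+RAD*np.cos(np.radians(a+st_*(i+1))),C[1]+RAD*np.sin(np.radians(a+st_*(i+1))),z] for i in range(n)]
plan(pts,S,R)
E
python3 crank.py -15 5
```

```text
t 5.925 nest mm [90.6, -90.0, 109.6] yaw -167.58 x->192.2: -0.22 zax [0.003, -0.002, -1.0] F [-0.2, 0.7, 0.8] w 0.0143 j [-14.0, 28.0, 80.0, -0.0, 71.0, -116.0]
ang -66.0 rad 38.3
[9.6, -2.5, -0.0]
[9.9, -0.2, -0.0]
[9.6, 2.4, -0.0]
[8.7, 4.8, -0.0]
[7.2, 6.9, -0.0]
```

Emit:
move_arm(
  targets=[
    [-1,[0.0096,-0.0025,0],[0,0,0]],
    [-1,[0.0099,0,0],[0,0,0]],
    [-1,[0.0096,0.0024,0],[0,0,0]],
  ],
  grip_force=30,
)

```text
time: 6.3
tcp_pos: [0.6346, -0.1001, 0.1597]
tool_rot: [[-0.977, -0.215, 0.007], [-0.215, 0.977, -0.001], [-0.006, -0.002, -1.0]]
wrist_force: [3.1, 4.4, -0.9]
gripper_width: 0.0131
```

```bash
python3 crank.py -15 5; python3 look.py e
```

```text
t 6.3 nest mm [62.0, -90.0, 109.7] yaw -167.59 x->192.2: -0.21 zax [0.0068, -0.0008, -1.0] F [3.1, 4.4, -0.9] w 0.0131 j [-15.0, 26.0, 84.0, 0.0, 69.0, -118.0]
ang -110.4 rad 37.3
[9.0, 4.0, 0.0]
[7.2, 6.8, -0.1]
[5.2, 8.4, -0.1]
[2.9, 9.5, -0.0]
[0.3, 9.9, -0.0]
t 6.3 nest mm [62.0, -90.0, 109.7] yaw -167.59 x->192.2: -0.21 zax [0.0068, -0.0008, -1.0] F [3.1, 4.4, -0.9] w 0.0131 j [-15.0, 26.0, 84.0, 0.0, 69.0, -118.0]
```

View pics/Lscenee.png

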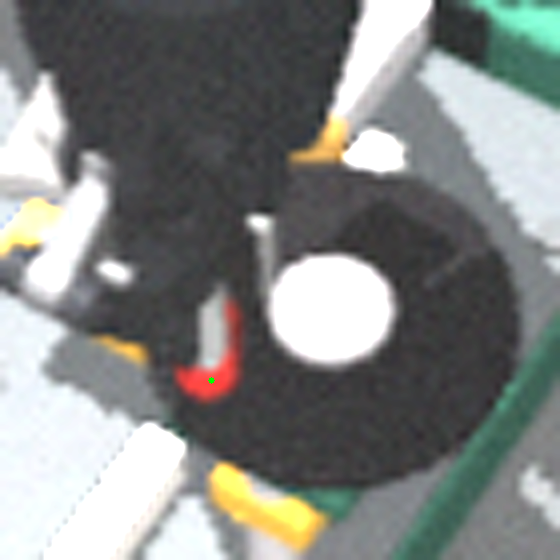

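Emit:
move_arm(
  targets=[
    [-1,[0.009,0.004,0],[0,0,0]],
    [-1,[0.0072,0.0068,0],[0,0,0]],
    [-1,[0.0052,0.0084,0],[0,0,0]],
    [-1,[0.0029,0.0095,0],[0,0,0]],
    [-1,[0.0003,0.0099,0],[0,0,0]],
  ],
  grip_force=25,
)

```text
time: 7.02
tcp_pos: [0.6037, -0.0676, 0.1598]
tool_rot: [[-0.977, -0.214, 0.013], [-0.214, 0.977, -0.003], [-0.012, -0.006, -1.0]]
wrist_force: [4.5, -2.4, -4.3]
gripper_width: 0.0137
```

```bash
python3 crank.py -18 5
```

```text
t 7.025 nest mm [38.6, -51.6, 109.8] yaw -167.64 x->192.2: -0.16 zax [0.0133, -0.0029, -0.9999] F [4.5, -2.4, -4.3] w 0.0137 j [-13.0, 23.0, 89.0, 0.0, 67.0, -115.0]
ang 174.7 rad 36.5
[-1.5, 11.7, 0.1]
[-6.4, 10.0, 0.0]
[-9.2, 7.6, 0.1]
[-11.1, 4.4, 0.1]
[-11.9, 0.7, 0.1]
```

Emit:
move_arm(
  targets=[
    [-1,[-0.0015,0.0117,0],[0,0.4,0]],
    [-1,[-0.0064,0.01,0],[0,0.3,0]],
    [-1,[-0.0092,0.0076,0],[0,0,0]],
    [-1,[-0.0111,0.0044,0],[0,0,0]],
    [-1,[-0.0119,0.0007,0],[0,0,0]],
  ],
)

```text
time: 7.65
tcp_pos: [0.6347, -0.025, 0.1596]
tool_rot: [[-0.977, -0.215, -0.004], [-0.215, 0.977, -0.011], [0.006, -0.01, -1.0]]
wrist_force: [-2.6, -4.8, 1.2]
gripper_width: 0.0131
```

```bash
python3 crank.py -18 5
```

```text
t 7.65 nest mm [77.9, -16.6, 109.6] yaw -167.58 x->192.2: -0.22 zax [-0.0036, -0.0109, -0.9999] F [-2.6, -4.8, 1.2] w 0.0131 j [-8.0, 26.0, 85.0, -1.0, 70.0, -110.0]
ang 85.7 rad 38.6
[-11.5, -3.3, -0.1]
[-10.1, -6.2, 0.0]
[-7.7, -9.0, 0.0]
[-4.5, -11.0, 0.1]
[-0.9, -11.9, 0.1]
```

Emit:
move_arm(
  targets=[
    [-1,[-0.0115,-0.0033,0],[-0.4,0,0]],
    [-1,[-0.0101,-0.0062,0],[-0.2,0,0]],
    [-1,[-0.0077,-0.009,0],[0,0,0]],
    [-1,[-0.0045,-0.011,0],[0,0,0]],
    [-1,[-0.0009,-0.0119,0],[0,0,0]],
  ],
)

```text
time: 8.28
tcp_pos: [0.6789, -0.0578, 0.1594]
tool_rot: [[-0.976, -0.216, -0.01], [-0.216, 0.976, 0.004], [0.009, 0.006, -1.0]]
wrist_force: [-6.5, 1.5, 6.5]
gripper_width: 0.0137
```

```bash
python3 crank.py -18 5;python3 look.py f
```

```text
t 8.275 nest mm [114.3, -58.0, 109.4] yaw -167.55 x->192.2: -0.25 zax [-0.0104, 0.0036, -0.9999] F [-6.5, 1.5, 6.5] w 0.0137 j [-11.0, 30.0, 78.0, 0.0, 73.0, -113.0]
ang -4.4 rad 39.4
[4.2, -11.4, -0.2]
[6.2, -10.1, 0.0]
[9.1, -7.7, 0.0]
[11.0, -4.5, 0.1]
[11.9, -0.9, 0.1]
t 8.275 nest mm [114.3, -58.0, 109.4] yaw -167.55 x->192.2: -0.25 zax [-0.0104, 0.0036, -0.9999] F [-6.5, 1.5, 6.5] w 0.0137 j [-11.0, 30.0, 78.0, 0.0, 73.0, -113.0]
```

View pics/Lscenef.png

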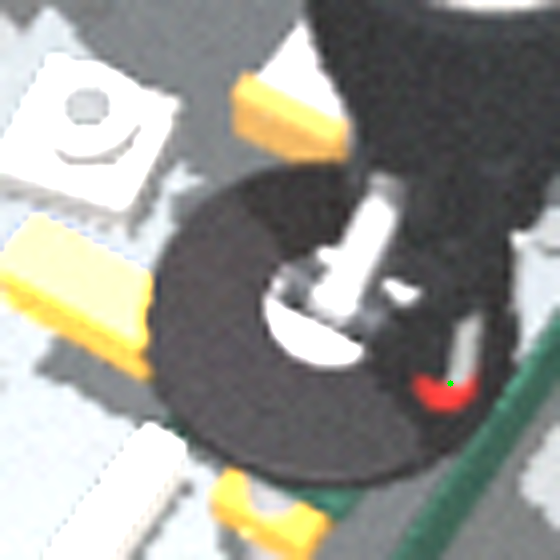

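```bash
sed -i 's/C=np.array(\[75,-55.\])/C=np.array([76.2,-55.])/' crank.py; python3 crank.py -16 5
```

```text
t 8.375 nest mm [114.0, -59.6, 109.5] yaw -167.6 x->192.2: -0.2 zax [-0.0101, 0.0019, -0.9999] F [-3.7, -1.6, 4.6] w 0.013 j [-11.0, 30.0, 78.0, 0.0, 73.0, -113.0]
ang -7.0 rad 38.1
[2.8, -10.2, -0.1]
[5.5, -9.1, 0.0]
[7.8, -7.2, 0.0]
[9.4, -4.8, 0.1]
[10.4, -2.0, 0.1]
```

Emit:
move_arm(
  targets=[
    [-1,[0.0028,-0.0102,0],[0,-0.3,0]],
    [-1,[0.0055,-0.0091,0],[0,-0.3,0]],
    [-1,[0.0078,-0.0072,0],[0,0,0]],
    [-1,[0.0094,-0.0048,0],[0,0,0]],
    [-1,[0.0104,-0.002,0],[0,0,0]],
  ],
)

```text
time: 9.0
tcp_pos: [0.6513, -0.0992, 0.1596]
tool_rot: [[-0.977, -0.213, 0.005], [-0.213, 0.977, 0.013], [-0.007, 0.012, -1.0]]
wrist_force: [-0.3, 7.8, 2.9]
gripper_width: 0.0134
```

```bash
python3 crank.py -9 5
```

```text
t 9.0 nest mm [78.5, -92.6, 109.6] yaw -167.69 x->192.2: -0.11 zax [0.0046, 0.0132, -0.9999] F [-0.3, 7.8, 2.9] w 0.0134 j [-15.0, 27.0, 82.0, 1.0, 71.0, -118.0]
ang -86.4 rad 37.6
[5.9, -0.3, -0.1]
[5.9, 1.0, -0.0]
[5.6, 1.9, -0.0]
[5.3, 2.8, -0.0]
[4.8, 3.6, 0.0]
```

Emit:
move_arm(
  targets=[
    [-1,[0.0059,0,0],[0.4,0,0]],
    [-1,[0.0059,0.001,0],[0.3,0,0]],
    [-1,[0.0056,0.0019,0],[0,0,0]],
  ],
)

```text
time: 9.38
tcp_pos: [0.6361, -0.1002, 0.1597]
tool_rot: [[-0.977, -0.211, 0.016], [-0.211, 0.977, 0.004], [-0.016, 0.0, -1.0]]
wrist_force: [2.3, 3.1, -0.2]
gripper_width: 0.0133
```

```bash
python3 crank.py -8 5
```

```text
t 9.375 nest mm [63.5, -90.3, 109.7] yaw -167.79 x->192.2: -0.01 zax [0.0156, 0.0039, -0.9999] F [2.3, 3.1, -0.2] w 0.0133 j [-15.0, 26.0, 84.0, 0.0, 69.0, -118.0]
ang -109.8 rad 37.5
[5.0, 1.7, -0.0]
[4.5, 2.8, -0.1]
[4.1, 3.4, -0.1]
[3.6, 3.9, -0.1]
[3.0, 4.4, -0.0]
```

Emit:
move_arm(
  targets=[
    [-1,[0.005,0.0017,0],[0,0.5,0]],
    [-1,[0.0045,0.0028,0],[0,0.4,0]],
    [-1,[0.0041,0.0034,0],[0,0,0]],
  ],
)

```text
time: 9.75
tcp_pos: [0.6227, -0.0958, 0.1596]
tool_rot: [[-0.977, -0.211, 0.004], [-0.211, 0.978, 0.0], [-0.004, -0.001, -1.0]]
wrist_force: [4.1, 2.8, -1.7]
gripper_width: 0.0133
```

```bash
python3 crank.py -8 5
```

```text
t 9.75 nest mm [51.3, -83.2, 109.6] yaw -167.82 x->192.2: 0.02 zax [0.0045, 0.0002, -1.0] F [4.1, 2.8, -1.7] w 0.0133 j [-15.0, 25.0, 86.0, 0.0, 69.0, -117.0]
ang -131.4 rad 37.7
[3.9, 3.5, 0.0]
[3.2, 4.3, -0.0]
[2.5, 4.7, -0.0]
[1.9, 5.0, -0.0]
[1.2, 5.2, -0.0]
```

Emit:
move_arm(
  targets=[
    [-1,[0.0039,0.0035,0],[0,0,0]],
    [-1,[0.0032,0.0043,0],[0,0,0]],
    [-1,[0.0025,0.0047,0],[0,0,0]],
  ],
)

```text
time: 10.12
tcp_pos: [0.6114, -0.0862, 0.1597]
tool_rot: [[-0.978, -0.211, 0.008], [-0.211, 0.978, -0.001], [-0.007, -0.003, -1.0]]
wrist_force: [4.4, 1.2, -1.5]
gripper_width: 0.0134
```

```bash
python3 crank.py -8 5
```

```text
t 10.125 nest mm [42.3, -71.4, 109.7] yaw -167.84 x->192.2: 0.04 zax [0.0077, -0.0013, -1.0] F [4.4, 1.2, -1.5] w 0.0134 j [-14.0, 24.0, 88.0, 0.0, 68.0, -117.0]
ang -154.2 rad 37.7
[2.3, 4.8, 0.1]
[1.3, 5.1, -0.0]
[0.5, 5.3, -0.0]
[-0.2, 5.3, -0.0]
[-0.9, 5.2, -0.0]
```

Turned ≈447° so far.

Emit:
move_arm(
  targets=[
    [-1,[0.0023,0.0048,0],[0,0.3,0]],
    [-1,[0.0013,0.0051,0],[0,0,0]],
    [-1,[0.0005,0.0053,0],[0,0,0]],
  ],
)

```text
time: 10.5
tcp_pos: [0.6044, -0.0727, 0.1597]
tool_rot: [[-0.978, -0.211, 0.004], [-0.211, 0.978, -0.005], [-0.003, -0.005, -1.0]]
wrist_force: [3.8, -1.9, -2.2]
gripper_width: 0.0132
```

```bash
python3 crank.py -8 5
```

```text
t 10.5 nest mm [38.3, -56.7, 109.7] yaw -167.84 x->192.2: 0.04 zax [0.0038, -0.0048, -1.0] F [3.8, -1.9, -2.2] w 0.0132 j [-13.0, 23.0, 89.0, -0.0, 68.0, -115.0]
ang -177.4 rad 37.9
[-0.1, 5.3, 0.0]
[-0.9, 5.2, -0.0]
[-1.6, 5.1, -0.0]
[-2.3, 4.8, -0.0]
[-2.9, 4.4, -0.0]
```

Emit:
move_arm(
  targets=[
    [-1,[0,0.0053,0],[0,0,0]],
    [-1,[-0.0009,0.0052,0],[0,0,0]],
    [-1,[-0.0016,0.0051,0],[0,0,0]],
  ],
)

```text
time: 10.88
tcp_pos: [0.6041, -0.0702, 0.1597]
tool_rot: [[-0.977, -0.213, 0.005], [-0.213, 0.977, -0.03], [0.002, -0.03, -1.0]]
wrist_force: [1.6, -18.0, -3.6]
gripper_width: 0.0134
```

```bash
python3 crank.py -8 5
```

```text
t 10.875 nest mm [38.5, -54.2, 109.7] yaw -167.68 x->192.2: -0.12 zax [0.0047, -0.0295, -0.9996] F [1.6, -18.0, -3.6] w 0.0134 j [-12.0, 23.0, 89.0, -2.0, 67.0, -114.0]
ang 178.8 rad 37.7
[-0.2, 5.3, -0.0]
[-1.2, 5.2, -0.2]
[-1.9, 4.9, -0.2]
[-2.6, 4.6, -0.1]
[-3.2, 4.2, -0.1]
```

Emit:
move_arm(
  targets=[
    [-1,[0,0.003,0],[0,0,0]],
    [-1,[0,0,0],[-1.5,0,0]],
  ],
)

```text
time: 11.12
tcp_pos: [0.6038, -0.0711, 0.1597]
tool_rot: [[-0.977, -0.214, -0.0], [-0.214, 0.977, -0.01], [0.002, -0.01, -1.0]]
wrist_force: [4.8, 3.8, -2.5]
gripper_width: 0.0132
```

```bash
python3 crank.py 15 6
```

```text
t 11.125 nest mm [38.1, -55.0, 109.7] yaw -167.67 x->192.2: -0.13 zax [-0.0002, -0.0103, -0.9999] F [4.8, 3.8, -2.5] w 0.0132 j [-13.0, 24.0, 89.0, -1.0, 68.0, -115.0]
ang -179.9 rad 38.1
[-1.4, -9.8, 0.2]
[-3.8, -9.2, 0.1]
[-6.0, -7.9, 0.1]
[-7.9, -6.0, 0.0]
[-9.2, -3.8, 0.0]
[-9.8, -1.3, -0.0]
```

Emit:
move_arm(
  targets=[
    [-1,[-0.0014,-0.0098,0],[-0.4,0,0]],
    [-1,[-0.0038,-0.0092,0],[0,0,0]],
    [-1,[-0.006,-0.0079,0],[0,0,0]],
    [-1,[-0.0079,-0.006,0],[0,0,0]],
    [-1,[-0.0092,-0.0038,0],[0,0,0]],
  ],
)

```text
time: 11.75
tcp_pos: [0.6366, -0.1003, 0.1595]
tool_rot: [[-0.977, -0.213, -0.01], [-0.213, 0.977, 0.0], [0.01, 0.003, -1.0]]
wrist_force: [-2.1, 2.5, 4.6]
gripper_width: 0.0134
```

```bash
python3 crank.py 10 2
```

```text
t 11.75 nest mm [63.9, -90.6, 109.5] yaw -167.68 x->192.2: -0.12 zax [-0.0104, 0.0004, -0.9999] F [-2.1, 2.5, 4.6] w 0.0134 j [-15.0, 27.0, 83.0, -0.0, 71.0, -117.0]
ang -109.1 rad 37.6
[-6.3, -2.0, -0.2]
[-6.6, -0.5, -0.1]
```

Emit:
move_arm(
  targets=[
    [-1,[-0.006,-0.002,0],[0,-0.5,0]],
    [-1,[-0.006,-0.0005,0],[0,0,0]],
    [-1,[0,0,0],[0,0,0]],
  ],
)

```text
time: 12.12
tcp_pos: [0.6502, -0.0995, 0.1596]
tool_rot: [[-0.977, -0.214, -0.001], [-0.214, 0.977, 0.003], [0.001, 0.004, -1.0]]
wrist_force: [0.2, 2.8, 2.8]
gripper_width: 0.0132
```

```bash
python3 crank.py 10 1
```

```text
t 12.125 nest mm [77.4, -92.6, 109.6] yaw -167.66 x->192.2: -0.14 zax [-0.0015, 0.0033, -1.0] F [0.2, 2.8, 2.8] w 0.0132 j [-15.0, 28.0, 82.0, 0.0, 71.0, -117.0]
ang -88.2 rad 37.6
[-6.6, 0.4, -0.0]
```

Emit:
move_arm(
  targets=[
    [0,[0,0,0],[0,0,0]],
    [0,[0,0,0],[0,0,0]],
    [0,[0,0,-0.04],[0,0,0]],
    [-0.2,[0.02,0.01,-0.04],[0,0,0]],
    [-0.5,[0.05,0.03,0],[0,0,0]],
  ],
)

```text
time: 12.75
tcp_pos: [0.5753, -0.079, 0.2398]
tool_rot: [[-0.977, -0.213, -0.0], [-0.213, 0.977, -0.001], [0.0, -0.001, -1.0]]
wrist_force: [-1.0, 0.0, 0.6]
gripper_width: 0.0217
```

```bash
python3 - <<'E'
from st import *
S,R,p=show();plan([[-97,7,180],[-97,7,4]],S,R)
E
```

```text
t 12.75 nest mm [8.5, -56.7, 189.8] yaw -167.72 x->192.2: -0.08 zax [-0.0001, -0.0011, -1.0] F [-1.0, 0.0, 0.6] w 0.0217 j [-15.0, 17.0, 86.0, -0.0, 77.0, -117.0]
[105.4, 63.9, 9.8]
[-0.1, 0.2, 176.0]
```

Emit:
move_arm(
  targets=[
    [-0.5,[0.05,0.03,0],[0,0,0]],
    [-0.5,[0.05,0.032,0.01],[0,0,0]],
    [-0.5,[0.005,0.002,0.04],[0,0,0]],
    [-0.5,[0,0,0.04],[0,0,0]],
    [-0.5,[0,0,0],[0,0,0]],
  ],
)

```text
time: 13.38
tcp_pos: [0.4525, -0.0387, 0.1498]
tool_rot: [[-0.977, -0.213, 0.005], [-0.213, 0.977, -0.005], [-0.004, -0.006, -1.0]]
wrist_force: [-1.1, -0.7, -0.7]
gripper_width: 0.0216
```

```bash
python3 - <<'E'
from st import *
from h import cam,crop
S,R,p=show();plan([[-97,7,5]],S,R)
d,_=cam("top");crop(d["image"],240,140,360,270,5,"t5.png")
d,_=cam("scene");crop(d["image"],210,190,330,290,6,"s5.png")
E
```

```text
t 13.375 nest mm [-103.0, 8.6, 99.8] yaw -167.7 x->192.2: -0.1 zax [0.0048, -0.0051, -1.0] F [-1.1, -0.7, -0.7] w 0.0216 j [-13.0, 12.0, 108.0, -0.0, 60.0, -116.0]
[-5.7, -1.1, 94.9]
```

View pics/s5.png

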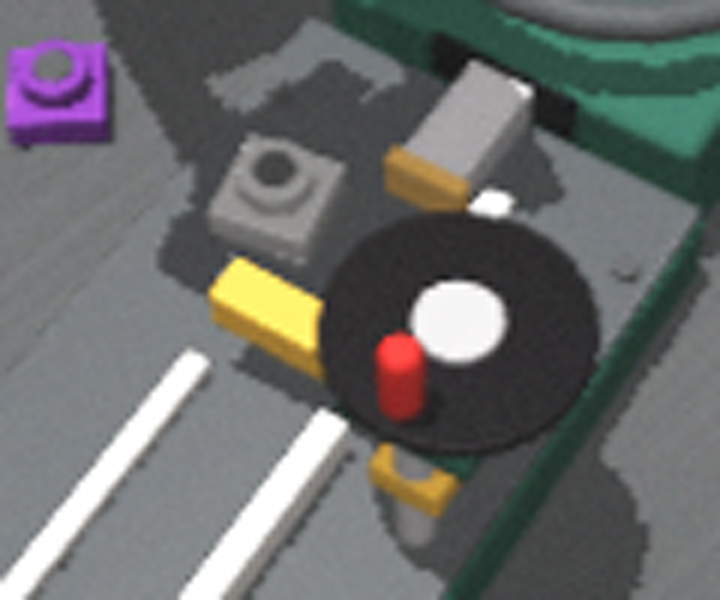

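View pics/t5.png

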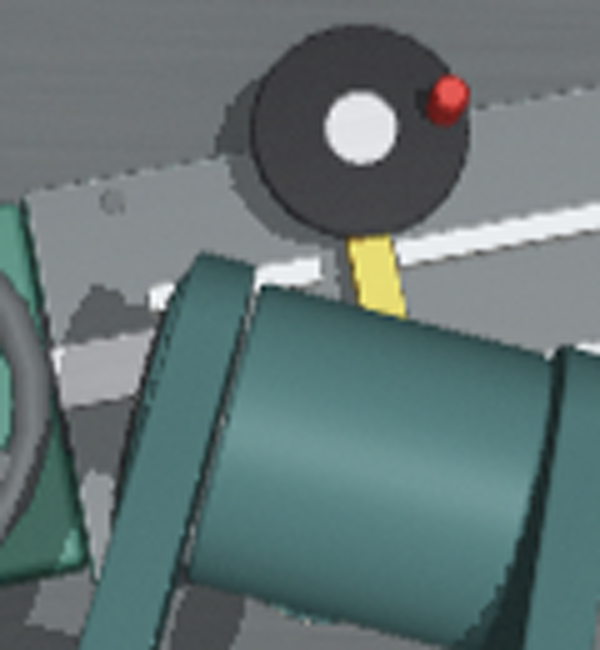

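```bash
python3 - <<'E'
from st import *
from h import cam,back
d,_=cam("top");e,_=cam("scene")
o=lambda x,y,x0,y0,k:[x0+(x+.5)/k-.5,y0+(y+.5)/k-.5]
print("knob",N(back(e,o(401,348,210,190,6),.192)[0]),N(back(d,o(449,94,240,140,5),.192)[0]))
# casting flange top corners in scene (z=.068) & boss top
for q in((211,205),(255,137),(345,168),(298,243)): print(N(back(e,o(*q,210,190,6),.068)[0]).round(1))
print("boss",N(back(e,o(277,168,210,190,6),.08)[0]).round(1))
show()
E
```

```text
knob [ 76.54618149 -91.24199844 142.        ] [ 74.94836083 -92.6667221  142.        ]
[-67.7 -11.8  18. ]
[-71.9  26.   18. ]
[-31.5  32.5  18. ]
[-27.2  -8.5  18. ]
boss [-49.8  11.   30. ]
t 13.575 nest mm [-98.9, 6.8, 103.2] yaw -167.71 x->192.2: -0.09 zax [0.0129, -0.0067, -0.9999] F [-0.3, 0.1, 0.1] w 0.0215 j [-13.0, 12.0, 108.0, -0.0, 60.0, -116.0]
```

Emit:
move_arm(
  targets=[
    [-0.5,[0,0.002,0.045],[-0.3,0.7,0]],
    [-0.5,[0,0,0.04],[0,0,0]],
    [-0.5,[0,0,0.008],[0,0,0]],
    [-0.5,[0,0,0],[0,0,0]],
  ],
)

```text
time: 14.08
tcp_pos: [0.4662, -0.0404, 0.0645]
tool_rot: [[-0.977, -0.213, 0.014], [-0.213, 0.977, -0.008], [-0.012, -0.011, -1.0]]
wrist_force: [0.7, 0.7, 0.2]
gripper_width: 0.0214
```

```bash
python3 - <<'E'
from st import *
S,R,p=show();plan([[-88,9,5],[-31.5,9,5]],S,R)
E
```

```text
t 14.075 nest mm [-90.0, 4.0, 14.5] yaw -167.71 x->192.2: -0.09 zax [0.0143, -0.0079, -0.9999] F [0.7, 0.7, 0.2] w 0.0214 j [-13.0, 20.0, 112.0, -0.0, 47.0, -115.0]
[-1.8, 5.1, 9.5]
[-56.5, -0.1, 0.7]
```

Emit:
move_arm(
  targets=[
    [-0.5,[0.006,0.005,0.004],[-0.4,0.8,0]],
    [-0.5,[0,0,0.005],[0,0,0]],
    [-0.5,[0,0,0],[0,0,0]],
  ],
)

```text
time: 14.45
tcp_pos: [0.4616, -0.0372, 0.058]
tool_rot: [[-0.977, -0.213, 0.004], [-0.213, 0.977, -0.005], [-0.003, -0.006, -1.0]]
wrist_force: [0.2, -0.3, 0.3]
gripper_width: 0.0215
```

```bash
python3 - <<'E'
from st import *
S,R,p=show();plan([[-88,9,5],[-31.5,9,5]],S,R)
from h import cam,crop
d,_=cam("scene");crop(d["image"],190,180,310,280,6,"s6.png")
E
```

```text
t 14.45 nest mm [-93.8, 8.1, 8.0] yaw -167.72 x->192.2: -0.08 zax [0.0039, -0.0051, -1.0] F [0.2, -0.3, 0.3] w 0.0215 j [-13.0, 21.0, 112.0, -0.0, 46.0, -115.0]
[-5.8, 0.9, 3.0]
[-56.5, -0.1, 0.2]
```

View pics/s6.png

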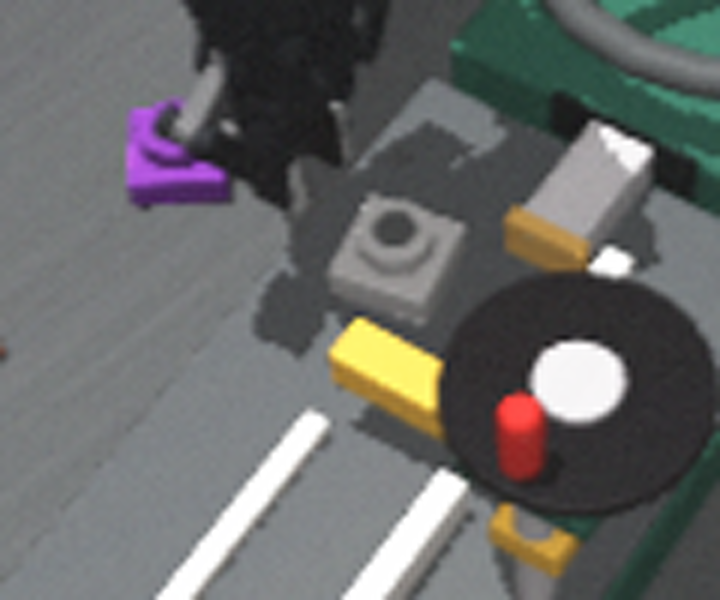

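Emit:
move_arm(
  targets=[
    [-0.5,[-0.002,0,0.003],[0,0.2,0]],
    [-0.5,[-0.008,0,0],[0,0,0]],
    [-0.5,[-0.01,0,0],[0,0,0]],
    [-0.5,[-0.01,0,0],[0,0,0]],
    [-0.5,[-0.01,0,0],[0,0,0]],
  ],
)

```text
time: 15.12
tcp_pos: [0.5039, -0.0283, 0.0553]
tool_rot: [[-0.977, -0.212, 0.001], [-0.212, 0.977, -0.006], [-0.0, -0.006, -1.0]]
wrist_force: [0.1, -0.8, -0.7]
gripper_width: 0.0213
```

```bash
python3 - <<'E'
from st import *
S,R,p=show();plan([[-31.5,9,5]],S,R)
from h import cam,crop
d,_=cam("scene");crop(d["image"],210,180,330,280,6,"s7.png")
E
```

```text
t 15.125 nest mm [-50.6, 7.9, 5.3] yaw -167.73 x->192.2: -0.07 zax [0.0014, -0.0061, -1.0] F [0.1, -0.8, -0.7] w 0.0213 j [-11.0, 24.0, 107.0, -0.0, 49.0, -113.0]
[-19.1, 1.1, 0.3]
```

View pics/s7.png

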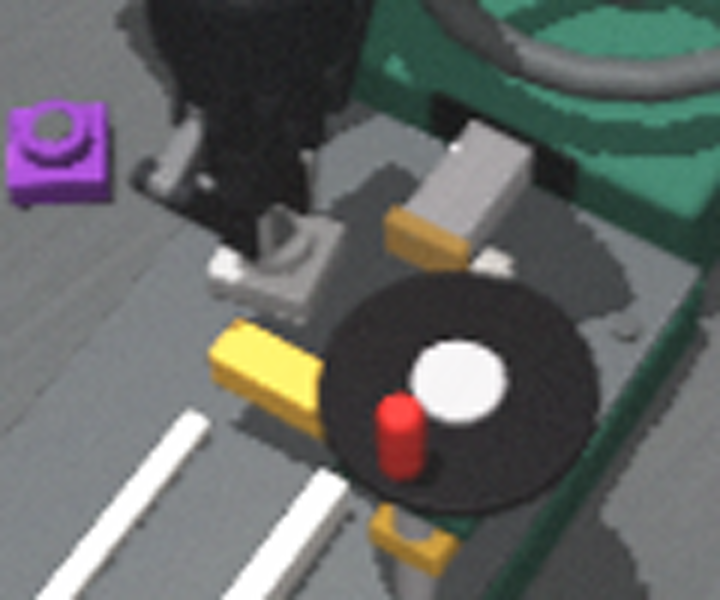

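```bash
cat > look2.py <<'E'
from st import *
from h import cam,proj
import cv2
tag=sys.argv[1]
S,R,p=show();t=np.array(S["tcp_pos"])
bx={"top":(255,175,335,255),"scene":(220,190,300,250)}
for n in bx:
    x0,y0,x1,y1=bx[n];k=8 if n=="scene" else 7
    d,_=cam(n)
    im=cv2.resize(d["image"][y0:y1,x0:x1],None,fx=k,fy=k,interpolation=cv2.INTER_CUBIC)
    im=cv2.convertScaleAbs(im,alpha=1.6)
    for P,c_ in((t,(0,255,0)),(t+[0,0,.019],(255,255,0)),(t+[0,0,.073],(255,0,255))):
        q=(proj(d,[P])-[x0,y0]+.5)*k-.5
        cv2.circle(im,tuple(int(v) for v in q[0]),3,c_,-1)
    cv2.imwrite(f"pics/M{n}{tag}.png",im)
E
python3 look2.py a
```

```text
t 15.175 nest mm [-48.7, 7.4, 5.5] yaw -167.74 x->192.2: -0.06 zax [0.0037, -0.0062, -1.0] F [2.1, -0.2, -0.5] w 0.0216 j [-11.0, 24.0, 107.0, -0.0, 49.0, -113.0]
```

View pics/Mscenea.png

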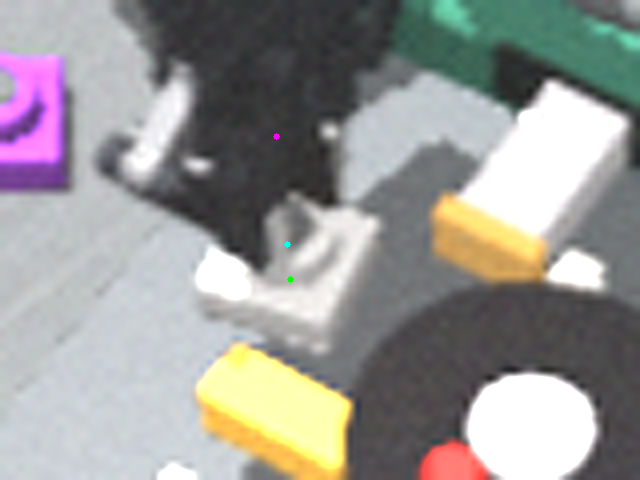

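View pics/Mtopa.png

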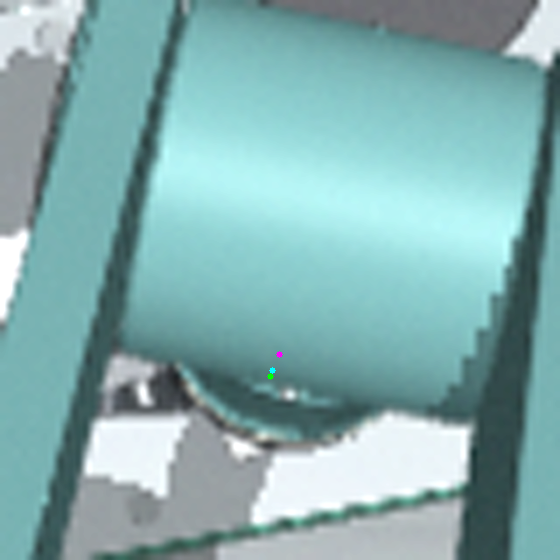

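```bash
python3 - <<'E'
from st import *
from h import cam,proj
S,R,p=show()
e,_=cam("scene")
for z in (5,15,25,30,35):
  q=proj(e,[W([p[0]+dx,p[1]+dy,z]) for dx,dy in((11,-10.7),(11,-25),(-11,-25),(11,10.7))]);print(z,((q-[220,190]+.5)*8-.5).round().tolist())
E
```

```text
t 15.275 nest mm [-50.8, 7.9, 5.3] yaw -167.71 x->192.2: -0.09 zax [0.0016, -0.0061, -1.0] F [-0.5, 0.5, -0.3] w 0.0213 j [-11.0, 24.0, 107.0, -0.0, 49.0, -113.0]
5 [[296.0, 317.0], [269.0, 350.0], [210.0, 318.0], [334.0, 268.0]]
15 [[294.0, 298.0], [267.0, 331.0], [208.0, 300.0], [333.0, 250.0]]
25 [[292.0, 280.0], [265.0, 313.0], [205.0, 281.0], [331.0, 231.0]]
30 [[291.0, 270.0], [264.0, 303.0], [204.0, 271.0], [331.0, 221.0]]
35 [[290.0, 260.0], [263.0, 294.0], [203.0, 262.0], [330.0, 211.0]]
```

Emit:
move_arm(
  targets=[
    [-0.5,[0.02,0,-0.004],[0,0,0]],
    [-0.5,[0.026,0,0],[0,0,0]],
    [-0.5,[0,0,0],[0,0,0]],
    [-0.5,[0,0,0.008],[0,0,0]],
    [-0.5,[0,0,0],[0,0,0]],
  ],
)

```text
time: 15.95
tcp_pos: [0.4569, -0.0383, 0.0507]
tool_rot: [[-0.977, -0.212, 0.001], [-0.212, 0.977, -0.006], [0.001, -0.006, -1.0]]
wrist_force: [0.3, 0.4, -0.1]
gripper_width: 0.0216
```

```bash
python3 - <<'E'
from st import *
S,R,p=show()
E
python3 look2.py b
```

```text
t 15.95 nest mm [-98.7, 8.0, 0.7] yaw -167.73 x->192.2: -0.07 zax [0.0007, -0.006, -1.0] F [0.3, 0.4, -0.1] w 0.0216 j [-13.0, 21.0, 113.0, -0.0, 45.0, -115.0]
t 15.95 nest mm [-98.7, 8.0, 0.7] yaw -167.73 x->192.2: -0.07 zax [0.0007, -0.006, -1.0] F [0.3, 0.4, -0.1] w 0.0216 j [-13.0, 21.0, 113.0, -0.0, 45.0, -115.0]
```

View pics/Msceneb.png

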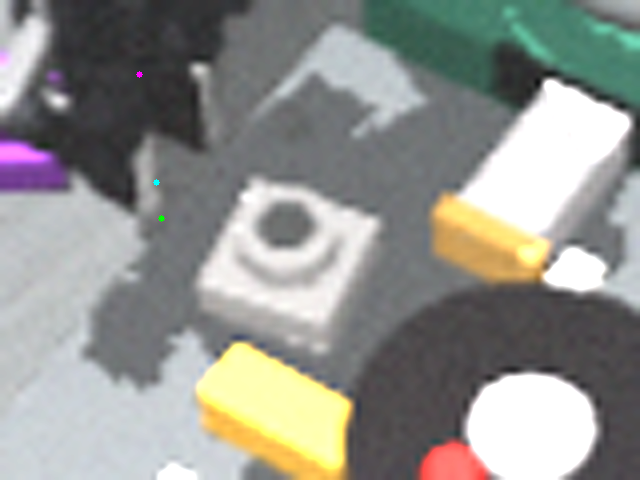

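Emit:
move_arm(
  targets=[
    [-0.5,[0,0,0.006],[0,0,0]],
    [-0.5,[0,0,0.006],[0,0,0]],
    [-0.5,[0,0,0.005],[0,0,0]],
    [-0.5,[0,0,0],[0,0,0]],
  ],
)

```text
time: 16.55
tcp_pos: [0.4583, -0.0384, 0.0326]
tool_rot: [[-0.977, -0.213, 0.002], [-0.213, 0.977, -0.006], [-0.001, -0.007, -1.0]]
wrist_force: [0.4, 0.5, -0.3]
gripper_width: 0.0212
```

```bash
python3 look2.py c
```

```text
t 16.55 nest mm [-97.3, 7.6, -17.4] yaw -167.7 x->192.2: -0.1 zax [0.002, -0.0063, -1.0] F [0.4, 0.5, -0.3] w 0.0212 j [-13.0, 23.0, 114.0, -0.0, 43.0, -115.0]
```

View pics/Mscenec.png

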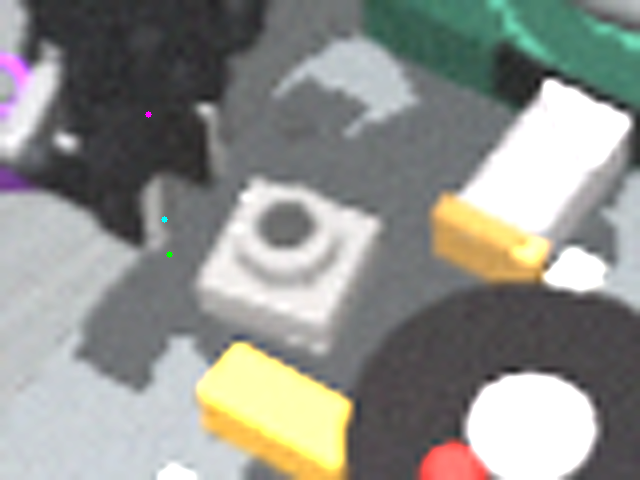

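Emit:
move_arm(
  targets=[
    [-0.5,[-0.006,0.001,0],[0,0,0]],
    [-0.5,[-0.01,0,0],[0,0,0]],
    [-0.5,[-0.01,0,0],[0,0,0]],
    [-0.5,[-0.01,0,0],[0,0,0]],
  ],
)

```text
time: 17.15
tcp_pos: [0.4943, -0.0291, 0.0332]
tool_rot: [[-0.977, -0.213, 0.0], [-0.213, 0.977, -0.006], [0.001, -0.006, -1.0]]
wrist_force: [-2.3, -0.3, 1.8]
gripper_width: 0.0219
```

```bash
python3 look2.py d
```

```text
t 17.15 nest mm [-60.1, 9.1, -16.8] yaw -167.71 x->192.2: -0.09 zax [0.0005, -0.0062, -1.0] F [-2.3, -0.3, 1.8] w 0.0219 j [-11.0, 25.0, 109.0, -0.0, 45.0, -113.0]
```

View pics/Mscened.png

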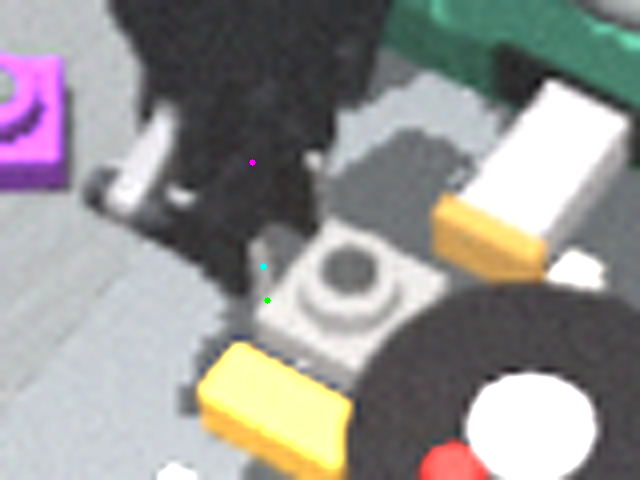

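Emit:
move_arm(
  targets=[
    [-0.5,[-0.009,0,0],[0,0,0]],
    [-0.5,[-0.009,0,0],[0,0,0]],
    [-0.5,[-0.007,0,0],[0,0,0]],
  ],
)

```text
time: 17.62
tcp_pos: [0.5205, -0.0236, 0.0332]
tool_rot: [[-0.977, -0.213, 0.001], [-0.213, 0.977, -0.006], [0.0, -0.006, -1.0]]
wrist_force: [-2.8, -0.3, 2.8]
gripper_width: 0.0211
```

```bash
python3 look2.py e; python3 - <<'E'
from st import *
from h import cam,crop
d,_=cam("scene");crop(d["image"],230,190,310,250,8,"s8.png")
E
```

```text
t 17.625 nest mm [-33.4, 9.0, -16.8] yaw -167.7 x->192.2: -0.1 zax [0.001, -0.0063, -1.0] F [-2.8, -0.3, 2.8] w 0.0211 j [-10.0, 27.0, 106.0, -0.0, 47.0, -112.0]
```

View pics/s8.png

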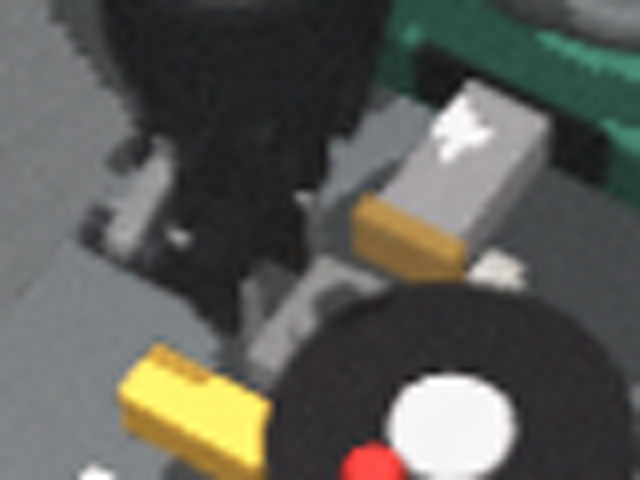

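Emit:
move_arm(
  targets=[
    [-0.5,[-0.003,0,0],[0,0,0]],
    [-0.5,[-0.003,0,0],[0,0,0]],
  ],
)

```text
time: 18.02
tcp_pos: [0.5223, -0.023, 0.0329]
tool_rot: [[-0.977, -0.214, -0.006], [-0.214, 0.977, -0.007], [0.007, -0.006, -1.0]]
wrist_force: [-9.6, -5.8, 8.9]
gripper_width: 0.0212
```

```bash
python3 -c "
from st import *
show()"
```

```text
t 18.025 nest mm [-31.4, 9.2, -17.1] yaw -167.63 x->192.2: -0.17 zax [-0.0057, -0.0074, -1.0] F [-9.6, -5.8, 8.9] w 0.0212 j [-10.0, 27.0, 106.0, -1.0, 47.0, -112.0]
```

Emit:
move_arm(
  targets=[
    [-0.5,[-0.002,0,0],[0,0,0]],
    [-0.5,[0.01,0,0],[0,0,0]],
    [-0.5,[0.03,0,0],[0,0,0]],
    [-0.5,[0.03,0,-0.03],[0,0,0]],
    [-0.8,[0,0,-0.05],[0,0,0]],
  ],
)

```text
time: 18.65
tcp_pos: [0.4492, -0.0371, 0.1118]
tool_rot: [[-0.977, -0.214, -0.015], [-0.214, 0.977, -0.006], [0.015, -0.003, -1.0]]
wrist_force: [1.4, 0.1, -0.4]
gripper_width: 0.0087
```

```bash
python3 - <<'E'
from st import *
from h import cam,crop,proj
import cv2
show()
for n,(x0,y0,x1,y1),k in(("top",(255,165,345,255),7),("scene",(230,190,310,250),8)):
    d,_=cam(n);im=cv2.resize(d["image"][y0:y1,x0:x1],None,fx=k,fy=k,interpolation=cv2.INTER_CUBIC)
    im=cv2.convertScaleAbs(im,alpha=1.5)
    for col,yc in(((255,0,255),0),((0,255,0),9)):
        P=[[1.5+a,yc+b,18] for a,b in((-22,-22),(-22,22),(22,22),(22,-22),(-22,-22))]
        q=(proj(d,[W(v) for v in P])-[x0,y0]+.5)*k-.5
        cv2.polylines(im,[q.round().astype(np.int32)],False,col,1)
    cv2.imwrite(f"pics/P{n}.png",im)
E
```

```text
t 18.65 nest mm [-105.9, 10.8, 61.8] yaw -167.63 x->192.2: -0.17 zax [-0.0145, -0.0059, -0.9999] F [1.4, 0.1, -0.4] w 0.0087 j [-13.0, 16.0, 110.0, -1.0, 55.0, -115.0]
```

View pics/Pscene.png

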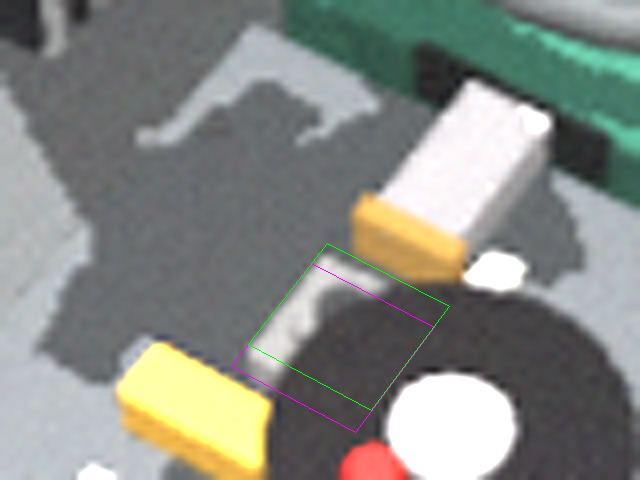

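View pics/Ptop.png

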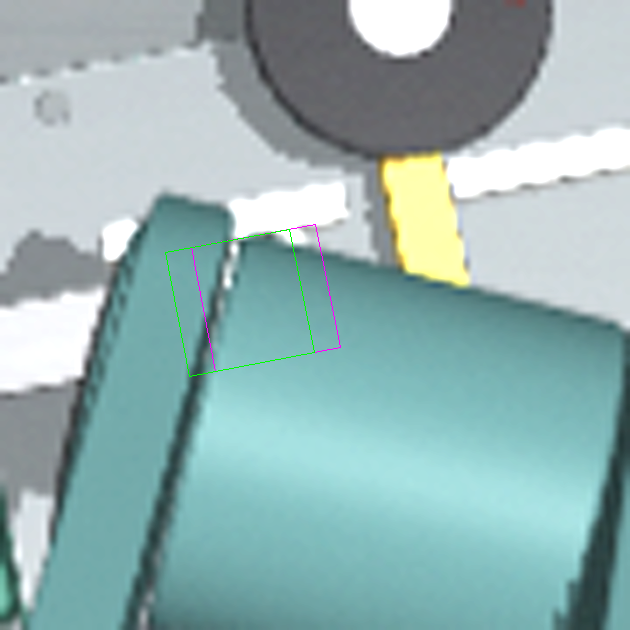

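Emit:
move_arm(
  targets=[
    [-1,[0,0,-0.04],[-0.3,-0.8,0]],
    [-1,[-0.01,0.03,-0.03],[0,0,0]],
    [-1,[-0.035,0.05,0],[0,0,0]],
    [-1,[-0.035,0.05,0],[0,0,0]],
    [-1,[-0.035,0.05,0],[0,0,0]],
  ],
)

```text
time: 19.38
tcp_pos: [0.5331, 0.164, 0.1903]
tool_rot: [[-0.978, -0.207, 0.021], [-0.207, 0.978, -0.001], [-0.021, -0.005, -1.0]]
wrist_force: [1.4, -0.4, -0.7]
gripper_width: 0.0
```

```bash
python3 - <<'E'
from st import *
S,R,p=show();plan([[42,240,120],[42,240,21]],S,R)
E
```

```text
t 19.375 nest mm [18.6, 189.6, 140.3] yaw -168.07 x->192.2: 0.27 zax [0.0213, -0.0011, -0.9998] F [1.4, -0.4, -0.7] w 0.0 j [10.0, 17.0, 94.0, -0.0, 68.0, -92.0]
[-22.8, 50.6, 20.5]
[2.0, 0.5, 99.0]
```

Emit:
move_arm(
  targets=[
    [-1,[-0.023,0.046,0],[0,1,0]],
    [-1,[0,0,0],[0,0,0]],
  ],
)

```text
time: 19.62
tcp_pos: [0.5479, 0.2195, 0.1893]
tool_rot: [[-0.978, -0.211, 0.006], [-0.211, 0.978, -0.003], [-0.006, -0.004, -1.0]]
wrist_force: [0.5, -1.2, 0.7]
gripper_width: 0.0001
```

```bash
cat > look3.py <<'E'
from st import *
from h import cam,proj
import cv2
tag=sys.argv[1]
S,R,p=show();t=np.array(S["tcp_pos"])
v=p[:2]-[0,204];print("pusher ang",np.degrees(np.arctan2(v[1],v[0])).round(1),"r",np.hypot(*v).round(1))
bx={"top":(155,160,265,275),"scene":(255,125,375,215)}
for n in bx:
    x0,y0,x1,y1=bx[n];k=6
    d,_=cam(n)
    im=cv2.resize(d["image"][y0:y1,x0:x1],None,fx=k,fy=k,interpolation=cv2.INTER_CUBIC)
    im=cv2.convertScaleAbs(im,alpha=1.4)
    for P,c_ in((t+[0,0,.024],(0,255,0)),(W([0,204,78]),(255,0,255))):
        q=(proj(d,[P])-[x0,y0]+.5)*k-.5
        cv2.circle(im,tuple(int(v) for v in q[0]),3,c_,-1)
    cv2.imwrite(f"pics/F{n}{tag}.png",im)
E
python3 look3.py a; python3 - <<'E'
from st import *
S,R,p=show();plan([[42,240,120],[42,240,21]],S,R)
E
```

```text
t 19.625 nest mm [44.8, 240.8, 139.3] yaw -167.83 x->192.2: 0.03 zax [0.0064, -0.0028, -1.0] F [0.5, -1.2, 0.7] w 0.0001 j [15.0, 20.0, 89.0, -0.0, 70.0, -87.0]
pusher ang 39.4 r 58.0
t 19.725 nest mm [42.6, 237.8, 139.2] yaw -167.96 x->192.2: 0.16 zax [0.0043, -0.0049, -1.0] F [-0.4, -0.7, -0.5] w 0.0001 j [15.0, 20.0, 89.0, -0.0, 70.0, -87.0]
[0.6, 2.3, 19.1]
[0.3, 0.6, 99.0]
```

View pics/Fscenea.png

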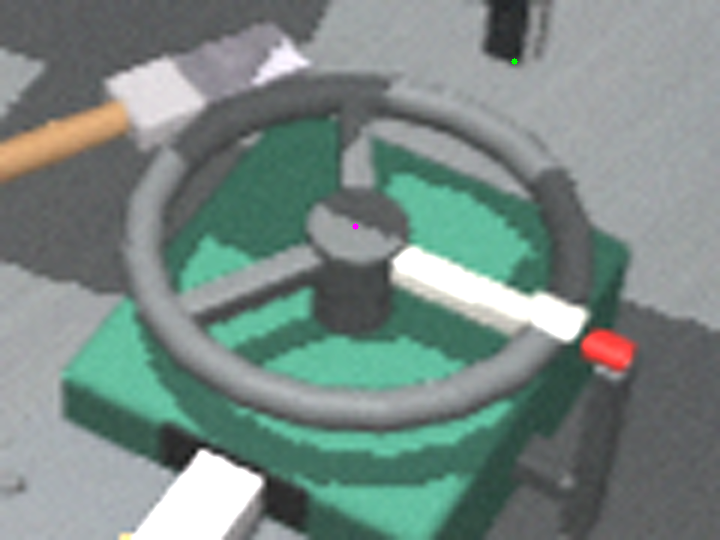

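View pics/Ftopa.png

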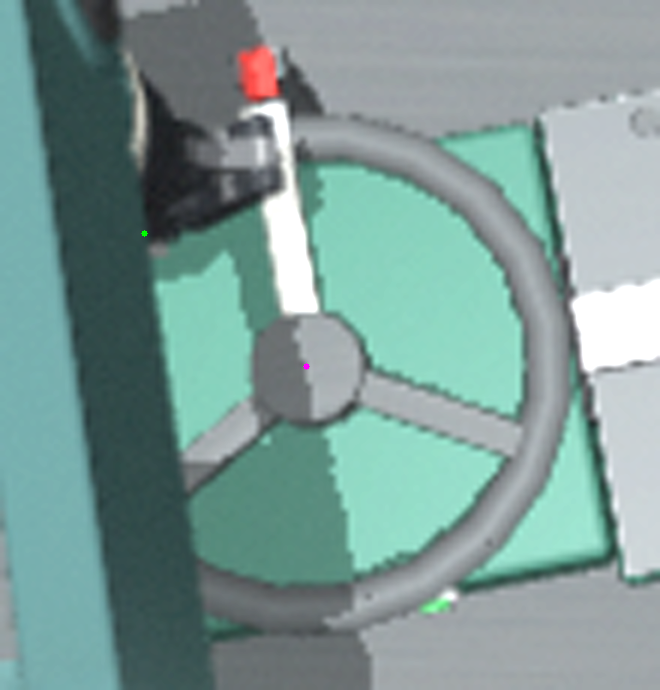

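Emit:
move_arm(
  targets=[
    [-1,[0,0.002,0.04],[0,0,0]],
    [-1,[0,0,0.04],[0,0,0]],
    [-1,[0,0,0],[0,0,0]],
  ],
)

```text
time: 20.1
tcp_pos: [0.5454, 0.2133, 0.1079]
tool_rot: [[-0.979, -0.205, 0.005], [-0.205, 0.979, -0.006], [-0.004, -0.007, -1.0]]
wrist_force: [-0.4, -0.4, 0.3]
gripper_width: 0.0002
```

```bash
python3 look3.py b; python3 - <<'E'
from st import *
S,R,p=show();plan([[42,240,23]],S,R)
E
```

```text
t 20.1 nest mm [41.0, 235.2, 57.9] yaw -168.17 x->192.2: 0.37 zax [0.0052, -0.0058, -1.0] F [-0.4, -0.4, 0.3] w 0.0002 j [15.0, 25.0, 95.0, -0.0, 60.0, -87.0]
pusher ang 37.3 r 51.6
t 20.2 nest mm [44.2, 235.7, 61.1] yaw -168.16 x->192.2: 0.36 zax [0.0113, -0.0041, -0.9999] F [1.1, 0.3, 0.8] w -0.0 j [15.0, 25.0, 94.0, -0.0, 60.0, -87.0]
[2.7, 4.5, 38.1]
```

View pics/Fsceneb.png

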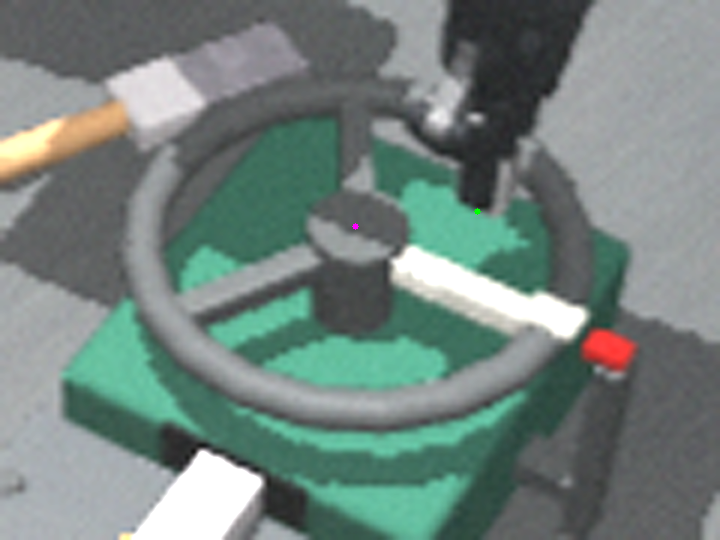

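Emit:
move_arm(
  targets=[
    [-1,[0,0.004,0.018],[0,0.3,0]],
    [-1,[0,0,0.017],[0,0,0]],
    [-1,[0,0,0],[0,0,0]],
  ],
)

```text
time: 20.58
tcp_pos: [0.5505, 0.2184, 0.0773]
tool_rot: [[-0.979, -0.204, 0.012], [-0.204, 0.979, -0.004], [-0.011, -0.006, -1.0]]
wrist_force: [0.3, 0.0, -0.3]
gripper_width: 0.0003
```

```bash
cat > fly.py <<'E'
from st import *
C=np.array([0,204.]);RAD=float(sys.argv[4]) if len(sys.argv)>4 else 54.
st_=float(sys.argv[1]);n=int(sys.argv[2]);z=float(sys.argv[3])
S,R,p=show();v=p[:2]-C;a=np.degrees(np.arctan2(v[1],v[0]));print("ang",a.round(1),"rad",np.hypot(*v).round(1))
plan([[C[0]+RAD*np.cos(np.radians(a+st_*(i+1))),C[1]+RAD*np.sin(np.radians(a+st_*(i+1))),z] for i in range(n)],S,R)
E
python3 fly.py -10 5 26
```

```text
t 20.575 nest mm [47.0, 239.1, 27.3] yaw -168.21 x->192.2: 0.41 zax [0.0117, -0.0037, -0.9999] F [0.3, 0.0, -0.3] w 0.0003 j [15.0, 28.0, 96.0, -0.0, 56.0, -86.0]
ang 36.8 rad 58.7
[-1.2, -10.8, 1.4]
[-3.6, -8.7, 0.1]
[-2.0, -9.2, 0.1]
[-0.4, -9.4, 0.1]
[1.3, -9.3, 0.0]
```

Emit:
move_arm(
  targets=[
    [-1,[-0.001,-0.0108,0.001],[0,0.6,0.3]],
    [-1,[-0.0036,-0.0087,0],[0,0,0]],
    [-1,[-0.002,-0.0092,0],[0,0,0]],
    [-1,[0,-0.0094,0],[0,0,0]],
  ],
)

```text
time: 21.08
tcp_pos: [0.5609, 0.1839, 0.076]
tool_rot: [[-0.98, -0.197, -0.008], [-0.197, 0.98, -0.001], [0.008, 0.001, -1.0]]
wrist_force: [-3.1, 5.5, -0.8]
gripper_width: -0.0005
```

```bash
python3 fly.py -12 5 26; python3 look3.py c
```

```text
t 21.075 nest mm [49.9, 203.2, 26.0] yaw -168.61 x->192.2: 0.81 zax [-0.0081, -0.0006, -1.0] F [-3.1, 5.5, -0.8] w -0.0005 j [11.0, 28.0, 95.0, 0.0, 58.0, -90.0]
ang -0.9 rad 49.9
[-2.9, -11.2, -0.0]
[3.5, -10.7, 0.0]
[5.7, -9.8, 0.0]
[7.6, -8.4, 0.1]
[9.1, -6.6, 0.1]
t 21.075 nest mm [49.9, 203.2, 26.0] yaw -168.61 x->192.2: 0.81 zax [-0.0081, -0.0006, -1.0] F [-3.1, 5.5, -0.8] w -0.0005 j [11.0, 28.0, 95.0, 0.0, 58.0, -90.0]
pusher ang -0.9 r 49.9
```

View pics/Fscenec.png

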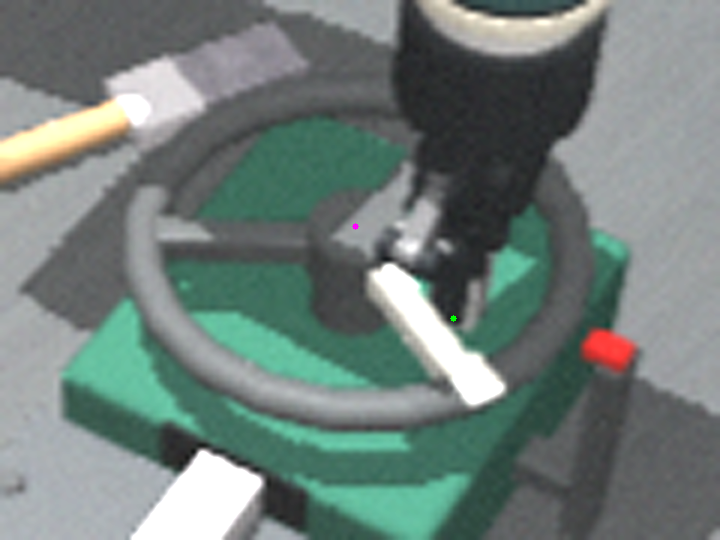

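Emit:
move_arm(
  targets=[
    [-1,[-0.0029,-0.0112,0],[0,-0.4,0.6]],
    [-1,[0.0035,-0.0107,0],[0,0,0]],
    [-1,[0.0057,-0.0098,0],[0,0,0]],
    [-1,[0.0076,-0.0084,0],[0,0,0]],
    [-1,[0.0091,-0.0066,0],[0,0,0]],
  ],
)

```text
time: 21.8
tcp_pos: [0.5544, 0.1366, 0.0782]
tool_rot: [[-0.983, -0.183, 0.012], [-0.183, 0.983, 0.01], [-0.013, 0.008, -1.0]]
wrist_force: [2.8, 5.4, -3.1]
gripper_width: 0.0001
```

```bash
python3 fly.py -12 5 26; python3 look3.py d
```

```text
t 21.8 nest mm [33.6, 158.4, 28.2] yaw -169.46 x->192.2: 1.66 zax [0.0118, 0.0099, -0.9999] F [2.8, 5.4, -3.1] w 0.0001 j [7.0, 26.0, 99.0, 1.0, 55.0, -94.0]
ang -53.6 rad 56.6
[11.2, -3.9, 2.0]
[10.6, -3.9, -0.2]
[11.2, -1.6, -0.2]
[11.3, 0.8, -0.1]
[10.9, 3.1, -0.1]
t 21.8 nest mm [33.6, 158.4, 28.2] yaw -169.46 x->192.2: 1.66 zax [0.0118, 0.0099, -0.9999] F [2.8, 5.4, -3.1] w 0.0001 j [7.0, 26.0, 99.0, 1.0, 55.0, -94.0]
pusher ang -53.6 r 56.6
```

View pics/Fscened.png

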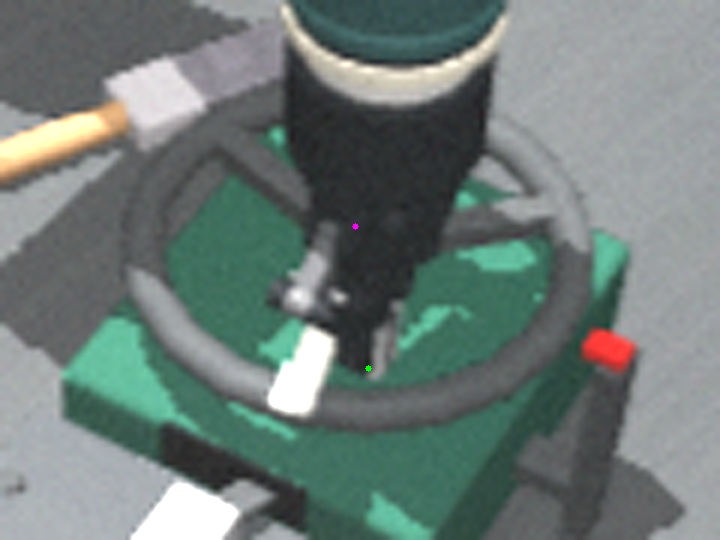

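Emit:
move_arm(
  targets=[
    [-1,[0.0112,-0.0039,0.002],[0.5,0.6,-1.6]],
    [-1,[0.0106,-0.0039,0],[0,0,0]],
    [-1,[0.0112,-0.0016,0],[0,0,0]],
    [-1,[0.0113,0.0008,0],[0,0,0]],
    [-1,[0.0109,0.0031,0],[0,0,0]],
  ],
)

```text
time: 22.52
tcp_pos: [0.5195, 0.1208, 0.0803]
tool_rot: [[-0.977, -0.211, 0.036], [-0.211, 0.978, 0.002], [-0.035, -0.006, -0.999]]
wrist_force: [7.5, -2.8, -5.8]
gripper_width: 0.0001
```

```bash
python3 fly.py -12 5 26
```

```text
t 22.525 nest mm [-3.9, 150.3, 30.3] yaw -167.82 x->192.2: 0.02 zax [0.0357, 0.0016, -0.9994] F [7.5, -2.8, -5.8] w 0.0001 j [6.0, 23.0, 104.0, -0.0, 51.0, -96.0]
ang -94.1 rad 53.9
[11.3, 1.9, 3.9]
[10.5, 4.2, -0.4]
[9.3, 6.3, -0.4]
[7.8, 8.1, -0.3]
[6.0, 9.6, -0.3]
```

Emit:
move_arm(
  targets=[
    [-1,[0.0113,0.0019,0.003],[0,1.2,0]],
    [-1,[0.0105,0.0042,0],[0,0.6,0]],
    [-1,[0.0093,0.0063,0],[0,0.3,0]],
    [-1,[0.0078,0.0081,0],[0,0.3,0]],
  ],
)

```text
time: 23.02
tcp_pos: [0.4937, 0.1287, 0.0802]
tool_rot: [[-0.977, -0.213, 0.023], [-0.214, 0.977, -0.014], [-0.02, -0.019, -1.0]]
wrist_force: [3.9, -6.6, -5.8]
gripper_width: 0.0001
```

```bash
python3 fly.py -12 5 26;python3 look3.py e
```

```text
t 23.025 nest mm [-27.3, 163.5, 30.2] yaw -167.65 x->192.2: -0.15 zax [0.0231, -0.0139, -0.9996] F [3.9, -6.6, -5.8] w 0.0001 j [8.0, 22.0, 106.0, -1.0, 51.0, -94.0]
ang -124.0 rad 48.9
[11.6, 3.1, 3.9]
[6.9, 8.9, -0.3]
[4.9, 10.2, -0.3]
[2.7, 11.0, -0.3]
[0.4, 11.3, -0.2]
t 23.025 nest mm [-27.3, 163.5, 30.2] yaw -167.65 x->192.2: -0.15 zax [0.0231, -0.0139, -0.9996] F [3.9, -6.6, -5.8] w 0.0001 j [8.0, 22.0, 106.0, -1.0, 51.0, -94.0]
pusher ang -124.0 r 48.9
```

View pics/Fscenee.png

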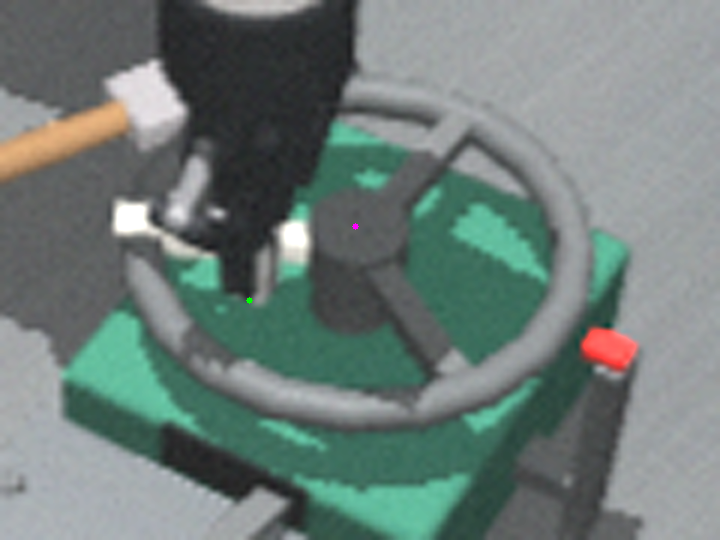

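```bash
python3 - <<'E'
from h import *
d,_=cam("scene");crop(d["image"],170,170,330,290,4,"lane1.png")
E
```

```text
(no output)
```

View pics/lane1.png

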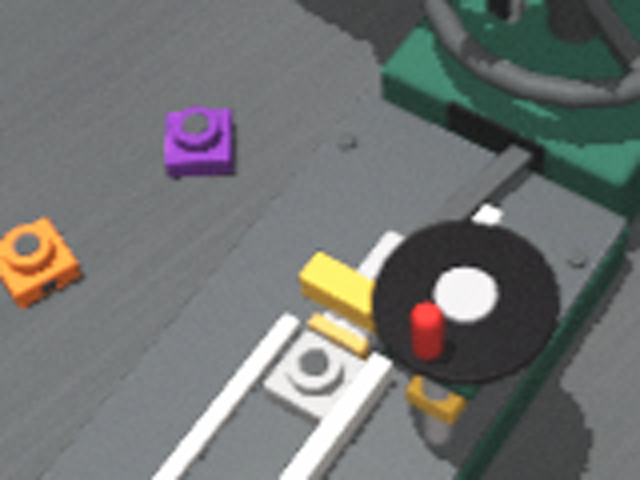

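Emit:
move_arm(
  targets=[
    [-1,[0.0116,0.0031,0.003],[-0.5,0.8,0]],
    [-1,[0.0069,0.0089,0],[-0.3,0.4,0]],
    [-1,[0.0049,0.0102,0],[0,0,0]],
    [-1,[0.0027,0.011,0],[0,0,0]],
    [-1,[0.0004,0.0113,0],[0,0,0]],
  ],
)

```text
time: 23.8
tcp_pos: [0.4694, 0.1639, 0.0795]
tool_rot: [[-0.977, -0.215, 0.017], [-0.215, 0.977, -0.008], [-0.015, -0.011, -1.0]]
wrist_force: [3.5, -7.3, -0.9]
gripper_width: -0.0001
```

```bash
python3 fly.py -12 5 27
```

```text
t 23.8 nest mm [-43.7, 203.1, 29.5] yaw -167.6 x->192.2: -0.2 zax [0.0172, -0.0079, -0.9998] F [3.5, -7.3, -0.9] w -0.0001 j [12.0, 21.0, 108.0, -1.0, 51.0, -90.0]
ang -178.8 rad 43.7
[9.3, 11.1, 2.3]
[-3.3, 10.8, -0.1]
[-5.5, 9.9, -0.0]
[-7.4, 8.5, 0.0]
[-9.0, 6.8, 0.1]
```

Emit:
move_arm(
  targets=[
    [-1,[0.0093,0.0111,0.001],[-0.4,0.8,0]],
    [-1,[-0.001,0.0108,0],[0,0,0]],
    [-1,[-0.0045,0.0099,0],[0,0,0]],
    [-1,[-0.007,0.0088,0],[0,0,0]],
    [-1,[-0.009,0.0073,0],[0,0,0]],
  ],
)

```text
time: 24.42
tcp_pos: [0.466, 0.2094, 0.0771]
tool_rot: [[-0.976, -0.217, -0.008], [-0.217, 0.976, -0.013], [0.011, -0.011, -1.0]]
wrist_force: [-1.5, -4.5, -0.0]
gripper_width: -0.0001
```

```bash
python3 fly.py -12 5 27;python3 look3.py f
```

```text
t 24.425 nest mm [-37.4, 248.3, 27.1] yaw -167.48 x->192.2: -0.32 zax [-0.0084, -0.0128, -0.9999] F [-1.5, -4.5, -0.0] w -0.0001 j [17.0, 23.0, 105.0, -1.0, 53.0, -85.0]
ang 130.2 rad 58.0
[-11.9, 3.3, -0.1]
[-10.5, 4.2, -0.2]
[-11.1, 1.9, -0.1]
[-11.3, -0.4, -0.1]
[-10.9, -2.8, -0.1]
t 24.425 nest mm [-37.4, 248.3, 27.1] yaw -167.48 x->192.2: -0.32 zax [-0.0084, -0.0128, -0.9999] F [-1.5, -4.5, -0.0] w -0.0001 j [17.0, 23.0, 105.0, -1.0, 53.0, -85.0]
pusher ang 130.2 r 58.0
```

View pics/Fscenef.png

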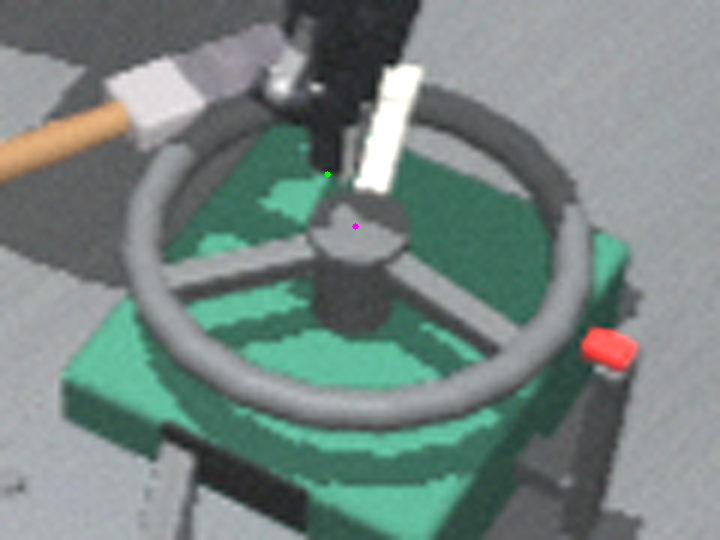

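View pics/Ftopf.png

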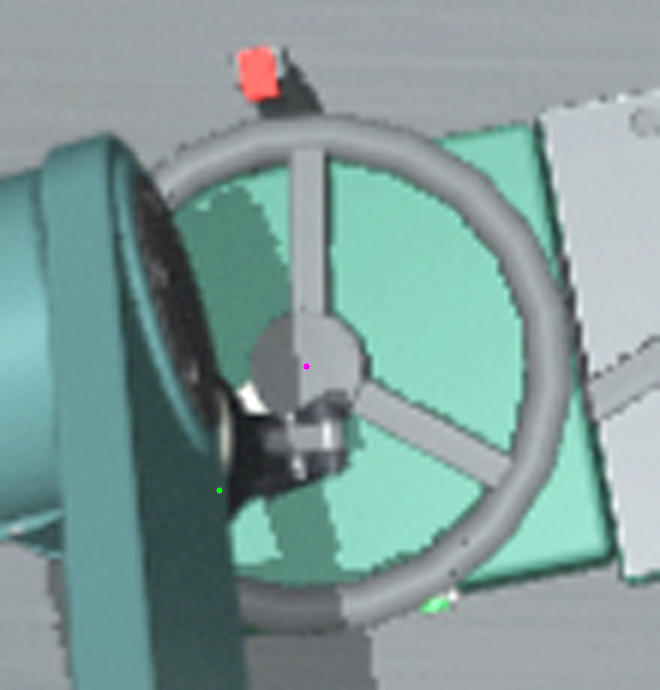

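Emit:
move_arm(
  targets=[
    [-1,[-0.0119,0.0033,0],[-0.6,-0.4,0]],
    [-1,[-0.0105,0.0042,0],[0,0,0]],
    [-1,[-0.0111,0.0019,0],[0,0,0]],
    [-1,[-0.0113,-0.0004,0],[0,0,0]],
    [-1,[-0.0109,-0.0028,0],[0,0,0]],
  ],
)

```text
time: 25.15
tcp_pos: [0.5087, 0.2267, 0.0744]
tool_rot: [[-0.976, -0.217, -0.025], [-0.217, 0.976, -0.004], [0.025, 0.002, -1.0]]
wrist_force: [-7.3, -0.3, 4.5]
gripper_width: 0.0003
```

```bash
python3 fly.py -10 5 27;python3 look3.py g
```

```text
t 25.15 nest mm [8.0, 256.1, 24.4] yaw -167.48 x->192.2: -0.32 zax [-0.0252, -0.0035, -0.9997] F [-7.3, -0.3, 4.5] w 0.0003 j [17.0, 26.0, 99.0, 0.0, 57.0, -86.0]
ang 81.3 rad 52.7
[-9.3, -1.0, -2.8]
[-8.6, -3.8, -0.2]
[-7.8, -5.3, -0.2]
[-6.8, -6.5, -0.2]
[-5.5, -7.6, -0.2]
t 25.15 nest mm [8.0, 256.1, 24.4] yaw -167.48 x->192.2: -0.32 zax [-0.0252, -0.0035, -0.9997] F [-7.3, -0.3, 4.5] w 0.0003 j [17.0, 26.0, 99.0, 0.0, 57.0, -86.0]
pusher ang 81.3 r 52.7
```

View pics/Ftopg.png

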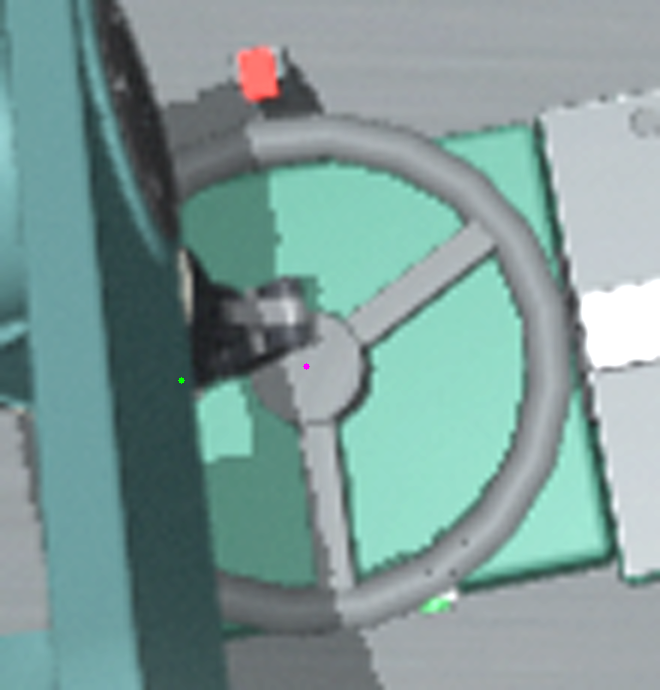

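Emit:
move_arm(
  targets=[
    [-1,[-0.0093,-0.001,-0.002],[0,-0.8,0]],
    [-1,[-0.0086,-0.0038,0],[0,-0.4,0]],
    [-1,[-0.0078,-0.0053,0],[0,0,0]],
    [-1,[-0.005,-0.005,0],[0,0,0]],
  ],
)

```text
time: 25.75
tcp_pos: [0.5345, 0.2196, 0.0738]
tool_rot: [[-0.976, -0.215, -0.018], [-0.215, 0.977, 0.002], [0.017, 0.006, -1.0]]
wrist_force: [-5.6, 2.7, 2.8]
gripper_width: -0.0
```

```bash
python3 fly.py -6 5 27;python3 look3.py h
```

```text
t 25.75 nest mm [31.7, 243.7, 23.8] yaw -167.56 x->192.2: -0.24 zax [-0.0178, 0.0023, -0.9998] F [-5.6, 2.7, 2.8] w -0.0 j [15.0, 28.0, 96.0, 0.0, 57.0, -87.0]
ang 51.4 rad 50.8
[-6.2, -1.2, -3.3]
[-3.8, -4.2, -0.1]
[-3.3, -4.6, -0.1]
[-2.8, -4.9, -0.1]
[-2.3, -5.2, -0.1]
t 25.75 nest mm [31.7, 243.7, 23.8] yaw -167.56 x->192.2: -0.24 zax [-0.0178, 0.0023, -0.9998] F [-5.6, 2.7, 2.8] w -0.0 j [15.0, 28.0, 96.0, 0.0, 57.0, -87.0]
pusher ang 51.4 r 50.8
```

View pics/Ftoph.png

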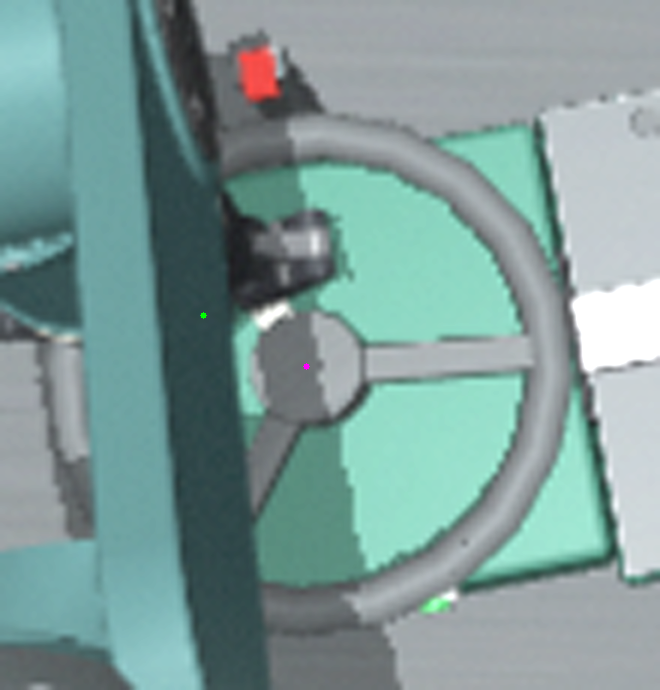

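View pics/Fsceneh.png

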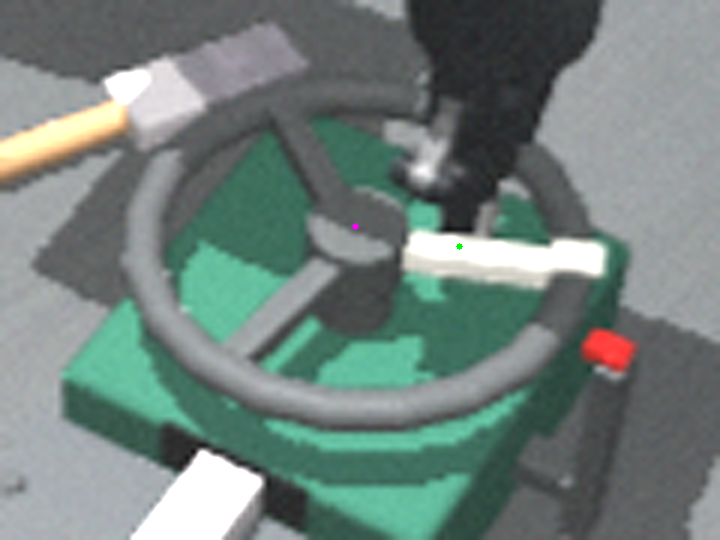

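```bash
cat > wa.py <<'E'
from st import *
from h import cam,back
def ang(e,px,z,k=6,x0=255,y0=125):
    q=N(back(e,[x0+(px[0]+.5)/k-.5,y0+(px[1]+.5)/k-.5],z)[0]);v=q[:2]-[0,204];return np.degrees(np.arctan2(v[1],v[0])).round(1),np.hypot(*v).round(1)
if __name__=="__main__":
    e,_=cam("scene")
    print("home ref",ang(e,(560,315),.124),ang(e,(398,262),.122))
    print("now",ang(e,(578,258),.124),ang(e,(410,248),.122))
    d,_=cam("top")
    for p in((515,437),(522,352)): print(ang(d,p,.122,6,155,160))
E
python3 wa.py
```

```text
home ref (np.float64(2.5), np.float64(94.1)) (np.float64(-8.3), np.float64(22.8))
now (np.float64(22.9), np.float64(93.6)) (np.float64(15.4), np.float64(23.9))
(np.float64(-119.5), np.float64(83.1))
(np.float64(-96.6), np.float64(81.3))
```

Emit:
move_arm(
  targets=[
    [-1,[-0.006,-0.0012,-0.002],[0,-0.6,0]],
    [-1,[-0.0038,-0.0042,0],[0,0,0]],
    [-1,[-0.0025,-0.0035,0],[0,0,0]],
  ],
)

```text
time: 26.32
tcp_pos: [0.5458, 0.2145, 0.0749]
tool_rot: [[-0.976, -0.216, -0.011], [-0.216, 0.976, 0.005], [0.009, 0.008, -1.0]]
wrist_force: [-4.1, 1.9, 1.3]
gripper_width: 0.0
```

```bash
python3 fly.py -4 4 27;python3 look3.py i
```

```text
t 26.325 nest mm [41.7, 236.3, 24.9] yaw -167.55 x->192.2: -0.25 zax [-0.0109, 0.0054, -0.9999] F [-4.1, 1.9, 1.3] w 0.0 j [14.0, 28.0, 96.0, 1.0, 57.0, -88.0]
ang 37.8 rad 52.8
[-3.2, -2.3, -2.2]
[-2.0, -3.2, -0.0]
[-1.7, -3.3, -0.0]
[-1.5, -3.5, -0.0]
t 26.325 nest mm [41.7, 236.3, 24.9] yaw -167.55 x->192.2: -0.25 zax [-0.0109, 0.0054, -0.9999] F [-4.1, 1.9, 1.3] w 0.0 j [14.0, 28.0, 96.0, 1.0, 57.0, -88.0]
pusher ang 37.8 r 52.8
```

View pics/Ftopi.png

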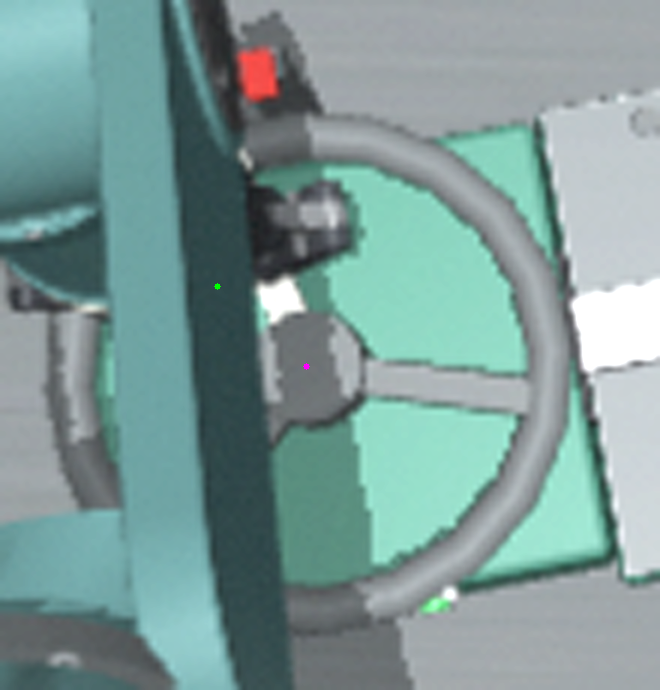

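View pics/Fscenei.png

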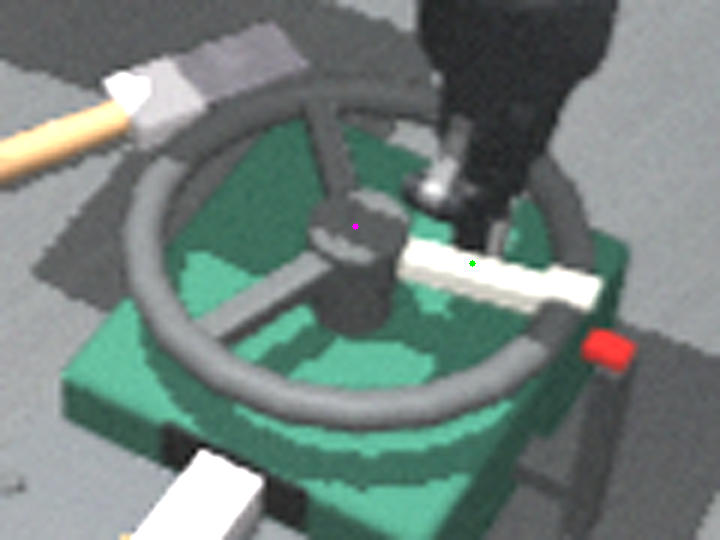

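Emit:
move_arm(
  targets=[
    [-1,[-0.0032,-0.0023,-0.002],[0,-0.3,0]],
    [-1,[-0.002,-0.0032,0],[0,0,0]],
    [-1,[-0.0012,-0.0022,0],[0,0,0]],
  ],
)

```text
time: 26.8
tcp_pos: [0.5534, 0.2089, 0.0765]
tool_rot: [[-0.977, -0.215, -0.006], [-0.215, 0.977, 0.007], [0.005, 0.009, -1.0]]
wrist_force: [-3.8, 3.5, -0.7]
gripper_width: 0.0001
```

```bash
python3 fly.py -4 4 27;python3 look3.py j
```

```text
t 26.8 nest mm [47.9, 229.2, 26.5] yaw -167.56 x->192.2: -0.24 zax [-0.0063, 0.0075, -1.0] F [-3.8, 3.5, -0.7] w 0.0001 j [14.0, 28.0, 95.0, 1.0, 57.0, -89.0]
ang 27.7 rad 54.2
[-1.5, -3.5, -0.5]
[-1.4, -3.5, -0.0]
[-1.1, -3.6, -0.0]
[-0.9, -3.7, -0.0]
t 26.8 nest mm [47.9, 229.2, 26.5] yaw -167.56 x->192.2: -0.24 zax [-0.0063, 0.0075, -1.0] F [-3.8, 3.5, -0.7] w 0.0001 j [14.0, 28.0, 95.0, 1.0, 57.0, -89.0]
pusher ang 27.7 r 54.2
```

View pics/Ftopj.png

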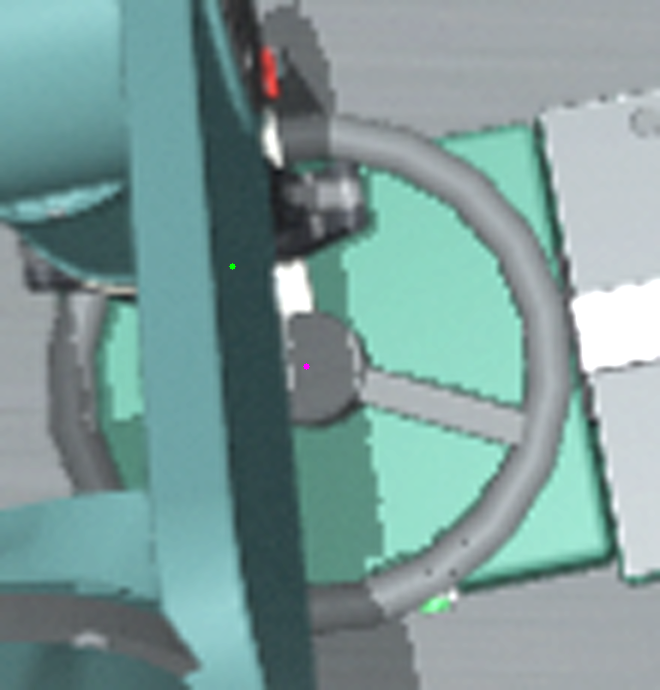

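View pics/Fscenej.png

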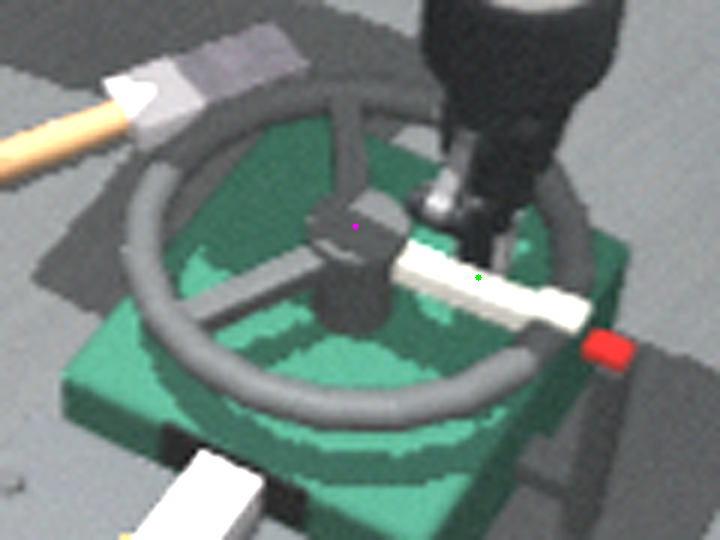

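Emit:
move_arm(
  targets=[
    [-1,[-0.0008,-0.0022,0],[0,0,0]],
    [-1,[0,0,0],[0,0,0]],
  ],
)

```text
time: 27.15
tcp_pos: [0.5557, 0.2066, 0.0766]
tool_rot: [[-0.977, -0.215, -0.005], [-0.215, 0.977, 0.007], [0.003, 0.008, -1.0]]
wrist_force: [-0.8, 1.0, -0.5]
gripper_width: 0.0001
```

```bash
python3 look3.py k
```

```text
t 27.15 nest mm [49.7, 226.5, 26.6] yaw -167.57 x->192.2: -0.23 zax [-0.0046, 0.0073, -1.0] F [-0.8, 1.0, -0.5] w 0.0001 j [13.0, 28.0, 95.0, 1.0, 57.0, -89.0]
pusher ang 24.4 r 54.5
```

View pics/Fscenek.png

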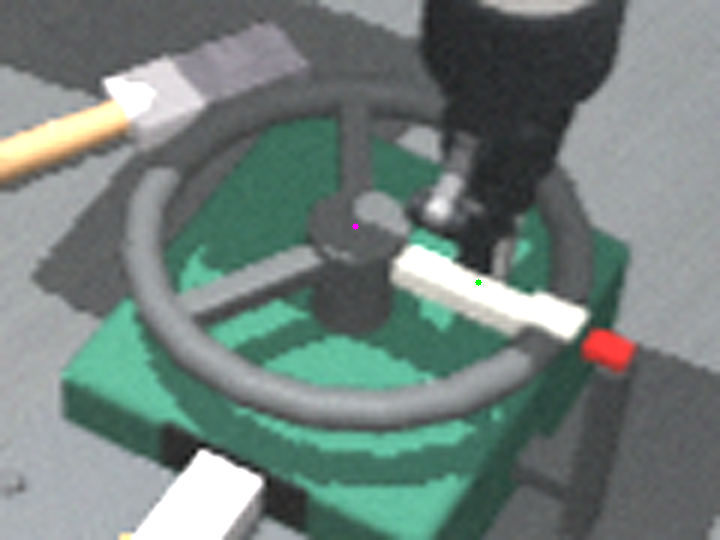

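View pics/Ftopk.png

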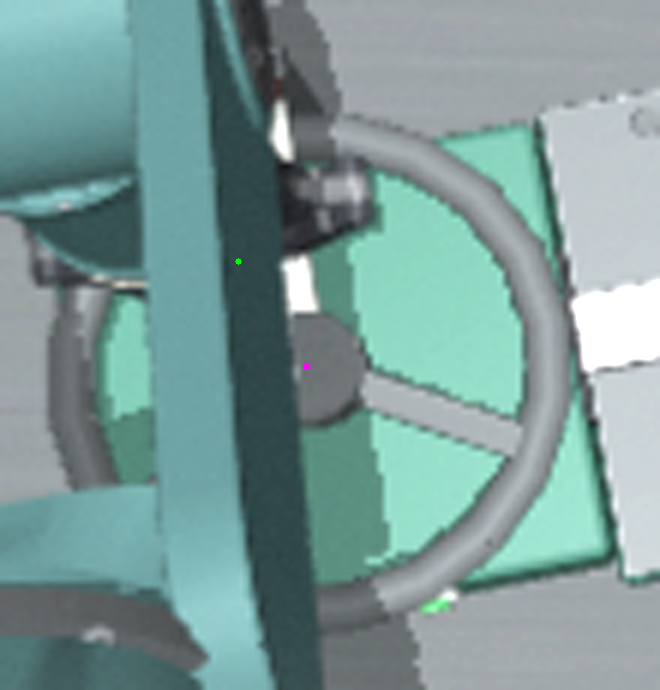

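Emit:
move_arm(
  targets=[
    [-1,[0.004,0.01,0],[0,0,0]],
    [-1,[0,0,-0.01],[0,0,0]],
    [-1,[0,0,-0.04],[0,0,0]],
    [-1,[0,0,-0.05],[0,0,0]],
    [-1,[0,0,-0.03],[0,0,0]],
  ],
)

```text
time: 27.88
tcp_pos: [0.5507, 0.2146, 0.2108]
tool_rot: [[-0.976, -0.216, -0.003], [-0.217, 0.976, 0.005], [0.002, 0.005, -1.0]]
wrist_force: [-0.3, 0.6, 0.1]
gripper_width: -0.0
```

Emit:
move_arm(
  targets=[
    [-1,[0,0.05,0],[0,0,0]],
    [-1,[0,0.05,0],[0,0,0]],
    [-1,[0,0.05,0],[0,0,0]],
    [-1,[0,0,0],[0,0,0]],
  ],
)

```text
time: 28.38
tcp_pos: [0.5231, 0.3657, 0.2207]
tool_rot: [[-0.977, -0.215, 0.013], [-0.215, 0.977, 0.009], [-0.015, 0.006, -1.0]]
wrist_force: [0.3, -0.3, -0.1]
gripper_width: -0.0
```

```bash
python3 - <<'E'
from st import *
from h import *
show()
a=cv2.imread("pics/scene0.png");b=cv2.imread("pics/top0.png")
d,_=cam("scene");crop(d["image"],170,125,400,350,2.6,"end_s.png")
t,_=cam("top");crop(t["image"],150,130,410,280,3,"end_t.png");crop(t["image"],170,160,265,275,5,"end_w.png")
cv2.imwrite("pics/end_full.png",t["image"])
for n,i,j in(("s",a,d["image"]),("t",b,t["image"])):
    pass
E
```

```text
t 28.375 nest mm [51.5, 388.9, 170.7] yaw -167.61 x->192.2: -0.19 zax [0.0132, 0.0092, -0.9999] F [0.3, -0.3, -0.1] w -0.0 j [29.0, 22.0, 81.0, 0.0, 76.0, -74.0]
```

View pics/end_s.png

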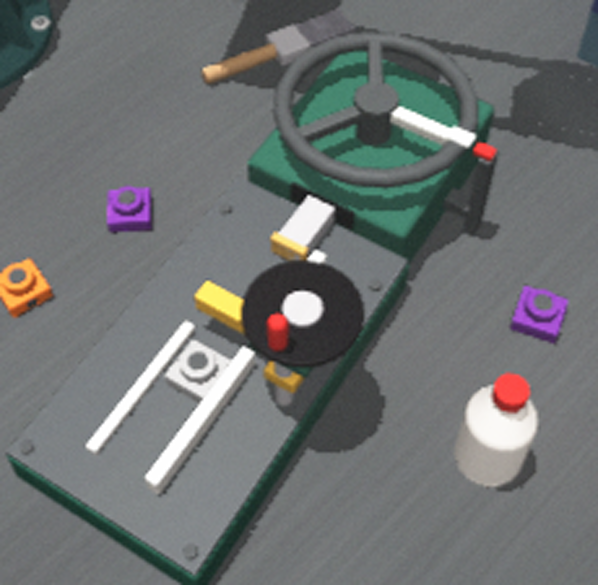

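View pics/end_t.png

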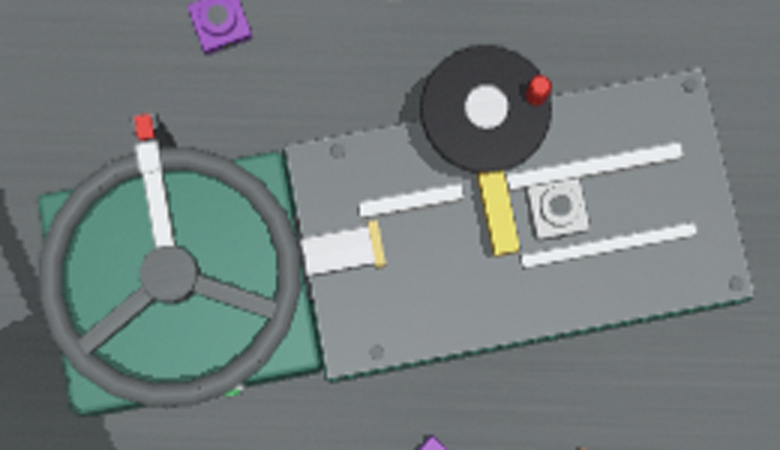

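```bash
python3 - <<'E'
from st import *
from h import cam,back
d,_=cam("top");e,_=cam("scene")
T=lambda x,y:[150+(x+.5)/3-.5,130+(y+.5)/3-.5]; S=lambda x,y:[170+(x+.5)/2.6-.5,125+(y+.5)/2.6-.5]
print("cast",N(back(d,T(560,206),.08)[0]).round(1),N(back(e,S(198,361),.08)[0]).round(1))
print("knob",N(back(d,T(541,85),.192)[0]).round(1),N(back(e,S(278,321),.192)[0]).round(1))
print("white end",[ (N(back(q,p,.124)[0])-[0,204,0]).round(1).tolist() for q,p in((d,T(149,156)),(e,S(462,137)))])
show()
E
```

```text
cast [   0.5 -107.4   30. ] [   2.8 -106.    30. ]
knob [ 75.6 -94.1 142. ] [ 77.6 -92.1 142. ]
white end [[92.6, -0.4, 74.0], [93.4, 2.5, 74.0]]
t 28.575 nest mm [51.3, 384.5, 169.9] yaw -167.87 x->192.2: 0.07 zax [0.0118, 0.0069, -0.9999] F [-0.5, -0.2, 0.8] w 0.0002 j [28.0, 22.0, 81.0, 0.0, 76.0, -74.0]
```

All the checks pass: the casting is at y≈−107 mm, the white spoke is within about 1° of the pointer, and the knob is a quarter turn off the stop. I'm handing the job in.

```bash
python3 -c "
from rig import r
print(r.finish_job())"
```

```text
the job is handed in; nothing more can be done
None
```

I did all the steps in order and handed the job in at about 28.6 s of the 67 s allowed; no verdict came back.

- **Height gauge:** I cranked the handwheel clockwise about 474°, until it stalled at the stop with about 18 N on the wrist. I then backed it off about 91°. The final picture puts the knob a quarter turn off the stop.
- **Casting:** I pushed it across the deck without lifting it until it pressed on the fence. It sat square, about 6 mm off the nest along y.
- **Flywheel:** I pushed the white spoke through one clockwise revolution. The ram drove the casting under the bar and came back home.
- **Last checks:**
  - The casting lies flat past the bar, at about x +1.5, y −107 mm from the nest.
  - The white spoke is within about 1.5° of the pointer.
  - The gripper is clear of everything and feels no force.
  - The brush and bottle look unmoved. The loose casting was outside my final close-ups, but the arm never went near it.

**Disagreements along the way:**
- The fingertips stood about 24 mm higher than the reported TCP. My first pinch on the knob slipped off, and my first push passed over the casting without moving it. I lowered the gripper to allow for this.
- Finger opening read about 13–14 mm on the 17 mm knob.

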